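# Stow the brush and the spatula in their sprung nests

## Task

Tidy the inspection bench: lay the spatula in the yellow nest and the brush in the blue nest. Each tool's handle end goes under the lip of the sprung jaw, pushing it back, and its head then goes down inside the walled bay, so that the tool lies flat on the nest's floor, held by the jaw, and is let go. Leave the other things on the bench where they are.

Things in the scene. Friction and masses are not known exactly. Their poses are not given: they have to be found in the camera images.
- spatula_center (a point): Centre of the loose spatula (half its length, 7 mm above its underside). 170 mm long: a red handle 24 mm wide and 14 mm high from x = -85 to +17 mm, then a steel blade 52 mm wide and 5 mm thick, level with the underside, to x = +85 mm. About 110 g (70 to 140 %); grip across the handle at about x = -20 mm. x runs along the tool from the handle end towards the head, z up.
- brush_center (a point): Centre of the loose brush (half its length, 7 mm above its underside). 150 mm long: a black handle 24 mm wide and 14 mm high from x = -75 to +25 mm, a steel ferrule 44 mm wide and 16 mm high, then a pale rigid bristle block 40 mm wide to x = +75 mm. About 90 g (70 to 140 %); grip across the handle at about x = -8 mm. x runs along the tool from the handle end towards the head, z up.
- spatula_head (a point): Middle of the far edge of the spatula's blade (x = +85 mm of the spatula, same axes).
- brush_head (a point): Middle of the far end of the bristles (x = +75 mm of the brush, same axes).
- spatula_seat (a point): Seat of the fixed yellow nest: where the centre of the stowed spatula is, 13 mm above the bench (the nest's floor is 6 mm above the bench; its base plate 88 mm wide). x points from the sprung jaw at one end to the head bay at the other, z up: the stowed tool has the same axes. The middle of the nest is open at the sides, room for fingers.
- brush_seat (a point): Seat of the fixed blue nest: where the centre of the stowed brush is, 13 mm above the bench (the nest's floor is 6 mm above the bench; its base plate 88 mm wide). x points from the sprung jaw at one end to the head bay at the other, z up: the stowed tool has the same axes. The middle of the nest is open at the sides, room for fingers.
- spatula_bay (a point): Foot of the inner face of the yellow nest's end wall, at floor level: x = +85 mm from the seat, where the spatula's head ends when stowed. End wall and the two side walls (the last 42 mm of the length, 60 mm apart inside) are fixed and 20 mm high above the floor. Same axes as the seat.
- brush_bay (a point): Foot of the inner face of the blue nest's end wall, at floor level: x = +75 mm from the seat, where the brush's head ends when stowed. End wall and the two side walls (the last 42 mm of the length, 52 mm apart inside) are fixed and 20 mm high above the floor. Same axes as the seat.
- spatula_mouth (a point): Sprung jaw of the yellow nest: foot, at floor level, of the back face of its mouth, at x = -77 mm from the seat when at rest; moves with the jaw. The mouth opens towards the bay: 32 mm wide between closed cheeks, 24 mm high under a 5 mm thick lip that overhangs 15 mm from the back face. Only a handle fits. Jaw 42 mm wide, 29 mm high. Same axes.
- brush_mouth (a point): Sprung jaw of the blue nest: foot, at floor level, of the back face of its mouth, at x = -67 mm from the seat when at rest; moves with the jaw. The mouth opens towards the bay: 32 mm wide between closed cheeks, 24 mm high under a 5 mm thick lip that overhangs 15 mm from the back face. Only a handle fits. Jaw 42 mm wide, 29 mm high. Same axes.
- spatula_jaw (a joint): Travel of that jaw, m, away from the bay: 0 at rest, 0.016 at its hard stop; 3 N starts it, 0.3 N more per mm, 7.8 N at the stop. Mouth to end wall at rest is 8 mm shorter than the spatula: tuck the handle end under the lip with the head raised some 0.3 rad, push back past 0.008, lower the head; let go, the spring then holds the tool against the end wall at about 0.008.
- brush_jaw (a joint): Travel of that jaw, m, away from the bay: 0 at rest, 0.016 at its hard stop; 3 N starts it, 0.3 N more per mm, 7.8 N at the stop. Mouth to end wall at rest is 8 mm shorter than the brush: tuck the handle end under the lip with the head raised some 0.3 rad, push back past 0.008, lower the head; let go, the spring then holds the tool against the end wall at about 0.008.
- flux_bottle: Bystander: green bottle, 36 mm across, 85 mm high; origin under its centre.
- steel_weight: Bystander: steel cylinder, 44 mm across, 50 mm high; origin under its centre.
- dish: Bystander: small white bowl, 72 mm across, 22 mm high; origin under its centre.
- screwdriver: Bystander: screwdriver lying on the bench at the left.
- wrench: Bystander: wrench lying on the bench beyond the tools.
- jar: Bystander: amber jar, 60 mm across, 70 mm high; origin under its centre.
- carton: Bystander: cardboard box 90 x 60 x 45 mm high; origin under its centre.
Mind the look-alikes: they are no part of the job. Leave any orange look-alike of the part that bears brush_center alone.

How it is judged:
By the outcome, as a careful person would: the job done as asked, in the order asked, and still so for the second after the job is handed in, with the robot touching nothing.
It also fails if it takes over 64 s, if anything falls off the work surface, if the arm or the gripper's body presses on something with over 40 N, if the wrist force passes 120 N, or if a joint passes its speed limit or range.

## Robot

A 6-joint arm with a two-finger parallel gripper is mounted at the origin on the work surface. World frame = base frame: x ahead of the robot, y to its left, z up, the work surface at z = 0. Lengths are in mm, angles in rad, forces in N, time in s.
With the tool pointing down it reaches from about 300 to 875 mm from the base axis. Payload 4.2 kg.
Tool frame: the origin (TCP) lies midway between the tips of the shut fingers; the grasp point (between the pads) lies 19 mm behind it; z points along the fingers, y is the direction in which the jaws open and shut (so a half turn about z gives the same grasp; the last joint's range is limited). The gripper opens to 85 mm and grips with 20 to 120 N. Pads are 22 mm wide; open, the fingers measure 114 mm over their backs; the gripper's body (76 mm by 85 mm) begins 54 mm behind the grasp point. The pads swing forward as they close: fully open they stand 13 mm farther back than shut.
Start: joints at [1.27, 0.32, 1.565, -0, 1.257, -0.02], TCP at [159.349, 552.497, 197.838] pointing down, gripper open.
Joint ranges: [-3.11, 3.11], [-0.84, 2.01], [0.21, 2.61], [-1.34, 4.49], [0.05, 2.63], [-2.56, 2.56]. Speed limits (rad/s): [2.57, 2.57, 3.14, 3.14, 3.14, 3.14].

## Interface

Orientations are given as a rotation vector (axis times angle).
In Python, from cell import sensors, viewer, job_done, spotter gives the robot as it stands. The module is installed in compiled form; this text tells all that it offers.
- The arm moves only by the tool apply_moves, never from a script. Its argument "rows" is a list of rows, each an object of numbers: "tx", "ty", "tz": the shift along the world's x, y, z in m; "wx", "wy", "wz": the turn, a rotation vector about the world's x, y, z in rad; "grip": the opening in per cent of the stroke, from 0 (shut) to 100 (fully open). A call has 1 to 20 rows; each row is the pose to reach, as a shift and turn from the pose commanded when the call began; what a row does not reach only later rows make up. A row lasts 1/10 s, in which the tool goes at most 50 mm and 8.59 degrees, less where a joint would pass 70% of its speed; a pose out of reach is approached as far as the arm can. A call with a gripper value outside its range is refused whole. The fingers move at their own pace and stop on an object; the grip force is fixed at half the most. Time passes only in rows, so rows that repeat a pose let the fingers close. It gives the time, the measured TCP pose, the force and the opening at its end, in the units of the state.
- sensors.get_obs(): the state, without advancing time (a new reading comes with each control period).
- viewer.grab_frame(name): name is "scene" or "top" or "wrist"; returns a dict with "img" (400x640x3 uint8, red, green, blue), "mtx" (3x3 intrinsics, pixels), "rvec" (rotation vector, rad) and "tvec" (3), from world to camera coordinates, as OpenCV has them. Camera axes: x right, y down, z forward; pixel columns grow to the right and rows downward; lengths in mm; the calibration is good to about 2 mm. A picture is of the moment at which its call begins. There is no depth.
- job_done(): hands the job in, once; it reports no verdict.
Trained networks look in a picture, given as the dict that the camera call returned (one of the last four; its "shot" number tells which), for a name from the list of things; names that differ only in an ending like _2 or _b are one class to them, and where a whole thing is asked for, a point or a joint stands for the part that bears it (a point fixed in the world has none). Each returns a list of dicts, best first, with "p" (0 to 1); they miss things now and then, are a little off and sometimes report something else, mostly with a low value. They report only what shows in the picture. A call takes as long as a camera call. They do not tell look-alikes from the thing itself.
- spotter.look_for(label, picture): "centre" ([row, column] in pixels, amid what is visible of it).
- spotter.silhouettes(label, picture): "region" (400x640 bool, what is visible of it) and "centre" ([row, column] in pixels, amid what is visible of it).
- spotter.spot_point(label, picture): "centre" ([row, column] in pixels: a listed point, or the origin of a listed thing).
The state is a dict: "t": time; "joints": joint angles; "dq": joint speeds; "joint_torque": joint torques, N m; "ee_pos": TCP position; "tcp_rot": TCP orientation; "ft_force": force on the tool from outside, world axes, zero at the start; "moment": the same for the moment, N m; "width": finger opening in mm.
Only numpy, scipy, OpenCV 4.12 (cv2) and the standard library are available. Lean on these libraries where they do the work, as an engineer would, in place of code of your own. Each camera call takes 0.05 s, during which the arm holds its last target. There are 200 camera calls.

## Working session

There is one attempt and no reset: what is moved stays moved. The work goes in short steps, Python scripts to look and compute and a tool call to move; the robot and the scene stay as the last step left them, time stands still between calls to the robot, and variables do not carry over. Pictures are saved under pics/ and viewed, about 8 in all and at most 12, crops included, and the job is handed in when it is done.

Besides the shell and the picture viewer there is one more tool, called after "Request:" as name([rows], argument=value, ...), one row to a line, values as JSON. apply_moves: Moves the arm, as the interface text tells. Its arguments: {"type":"object","properties":{"rows":{"type":"array"}},"required":["rows"]}

```bash
mkdir -p pics; cat > h.py <<'E'
import numpy as np, cv2
from cell import sensors, viewer, job_done, spotter
def save(f,name,crop=None,scale=1):
    im=f["img"][:,:,::-1]
    if crop: r0,r1,c0,c1=crop; im=im[r0:r1,c0:c1]
    cv2.imwrite("pics/"+name,cv2.resize(im,None,fx=scale,fy=scale,interpolation=cv2.INTER_CUBIC))
def w(f,rc,z):
    R=cv2.Rodrigues(np.array(f["rvec"],float))[0];t=np.array(f["tvec"],float).ravel()
    d=R.T@np.linalg.solve(np.array(f["mtx"],float),[rc[1],rc[0],1.]);c=-R.T@t
    return c+d*(z-c[2])/d[2]
def px(f,P):
    p=cv2.projectPoints(np.array(P,float).reshape(-1,3),np.array(f["rvec"],float),np.array(f["tvec"],float),np.array(f["mtx"],float),None)[0].reshape(-1,2)
    return p[:,::-1]
E
python3 - <<'E'
from h import *
f=viewer.grab_frame("top");save(f,"top.png",scale=1.25)
g=viewer.grab_frame("scene");save(g,"scene.png",scale=1.25)
Z=dict(spatula_center=7,brush_center=7,spatula_head=5,brush_head=7,spatula_seat=13,brush_seat=13,spatula_bay=6,brush_bay=6,spatula_mouth=6,brush_mouth=6)
for n,z in Z.items():
  for nm,F in(("top",f),("scene",g)):
    for d in spotter.spot_point(n,F)[:3]:
        print(n,nm,round(d["p"],2),np.round(d["centre"]),np.round(w(F,d["centre"],z)))
print(sensors.get_obs())
E
```

```text
spatula_center top 0.92 [210. 332.] [455. -20.   7.]
spatula_center scene 0.7 [199. 312.] [447. -15.   7.]
brush_center top 0.96 [278. 423.] [ 245. -303.    7.]
brush_center top 0.93 [269. 251.] [270. 234.   7.]
brush_center top 0.7 [144. 319.] [665.  18.   7.]
brush_center scene 0.65 [231. 363.] [669.  13.   7.]
brush_center scene 0.6 [320. 247.] [ 757. -391.    7.]
brush_center scene 0.56 [201. 203.] [ 250. -305.    7.]
spatula_head top 0.73 [207. 357.] [ 465. -100.    5.]
spatula_head scene 0.68 [296. 170.] [ 589. -509.    5.]
spatula_head scene 0.59 [211. 287.] [ 456. -115.    5.]
brush_head top 0.87 [282. 229.] [232. 302.   7.]
brush_head top 0.83 [270. 447.] [ 267. -378.    7.]
brush_head top 0.57 [150. 294.] [645. 100.   7.]
brush_head scene 0.86 [347. 248.] [ 818. -418.    7.]
brush_head scene 0.75 [208. 182.] [ 253. -375.    7.]
brush_head scene 0.74 [151. 347.] [244. 292.   7.]
spatula_seat top 0.65 [200. 402.] [ 488. -239.   13.]
spatula_seat top 0.39 [215. 251.] [439. 233.  13.]
spatula_seat scene 0.77 [231. 251.] [ 492. -251.   13.]
spatula_seat scene 0.66 [180. 446.] [6
[... 587 characters left out ...]
]
brush_mouth scene 0.7 [191. 398.] [573. 246.   6.]
{'t': 1.1, 'joints': array([ 1.27000239e+00,  3.19566597e-01,  1.56447063e+00,  2.88992116e-05,
        1.25737369e+00, -1.99890486e-02]), 'dq': array([ 0.00079562, -0.00041102, -0.00026561, -0.00117935,  0.00290339,
        0.00109638]), 'joint_torque': array([-9.76878728e-04, -4.15433764e+01, -2.34428430e+01, -2.03424315e-04,
        7.82725010e-05,  8.83233582e-06]), 'ee_pos': array([159.34490224, 552.5213239 , 197.86857171]), 'tcp_rot': array([4.39653117e-01, 3.11067478e+00, 2.88694214e-04]), 'ft_force': array([ 0.45112413, -0.53178243,  0.42315475]), 'moment': array([-0.02818413, -0.04098913,  0.00990616]), 'width': 85.34059644955983}
```

View pics/top.png

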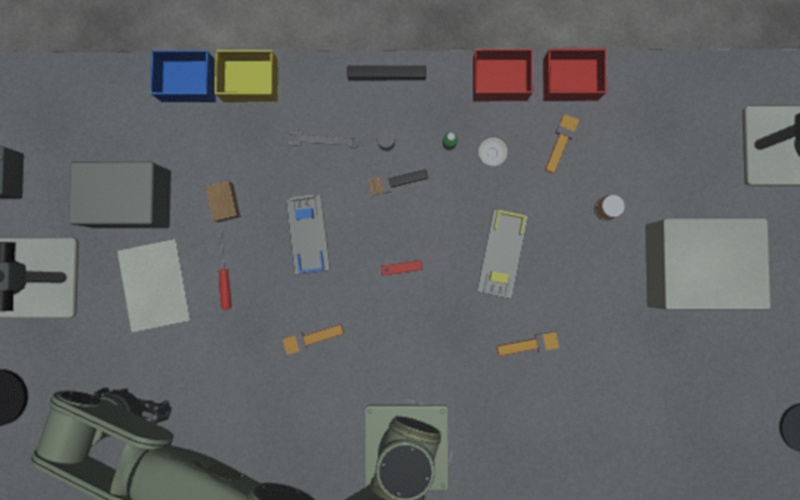

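View pics/scene.png

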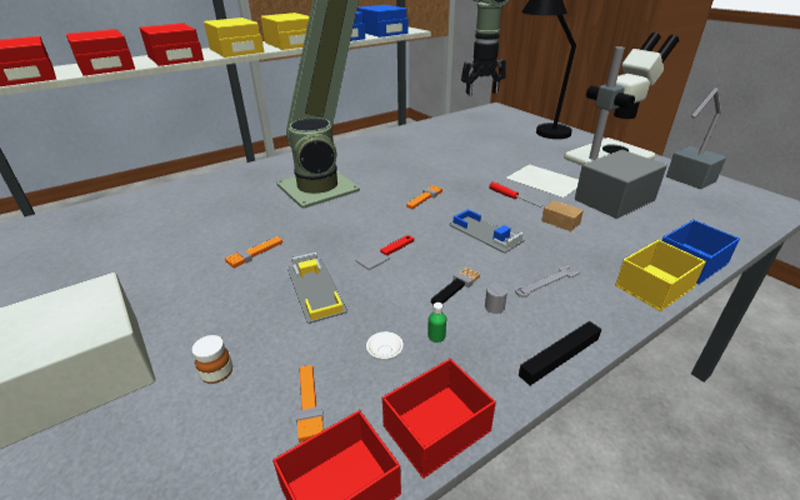

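Candidates (top picture, 800x500 px):
- Spatula: the red handle at (402,268), with the grey blade to its right. The red screwdriver at (224,285) is not it.
- Brush: the one with the black handle at (408,179) and its head to the left. The orange look-alikes at (314,340), (528,345) and (562,143) and the black bar at (386,72) are not it.
- Yellow nest: (502,253), bay at the far end. Blue nest: (308,235), bay at the near end.

I'll move above the spatula for a close crop.

Request:
apply_moves([
  {"tx": 0.281, "ty": -0.602, "tz": 0.13, "wz": -1.2, "grip": 100},
  {"tx": 0.281, "ty": -0.602, "tz": 0.13, "wz": -1.2, "grip": 100},
  {"tx": 0.281, "ty": -0.602, "tz": 0.13, "wz": -1.2, "grip": 100},
  {"tx": 0.281, "ty": -0.602, "tz": 0.13, "wz": -1.2, "grip": 100},
  {"tx": 0.281, "ty": -0.602, "tz": 0.13, "wz": -1.2, "grip": 100},
  {"tx": 0.281, "ty": -0.602, "tz": 0.13, "wz": -1.2, "grip": 100},
  {"tx": 0.281, "ty": -0.602, "tz": 0.13, "wz": -1.2, "grip": 100},
  {"tx": 0.281, "ty": -0.602, "tz": 0.13, "wz": -1.2, "grip": 100},
  {"tx": 0.281, "ty": -0.602, "tz": 0.13, "wz": -1.2, "grip": 100},
  {"tx": 0.281, "ty": -0.602, "tz": 0.13, "wz": -1.2, "grip": 100},
  {"tx": 0.281, "ty": -0.602, "tz": 0.13, "wz": -1.2, "grip": 100},
  {"tx": 0.281, "ty": -0.602, "tz": 0.13, "wz": -1.2, "grip": 100},
  {"tx": 0.281, "ty": -0.602, "tz": 0.13, "wz": -1.2, "grip": 100},
  {"tx": 0.281, "ty": -0.602, "tz": 0.13, "wz": -1.2, "grip": 100},
  {"tx": 0.281, "ty": -0.602, "tz": 0.13, "wz": -1.2, "grip": 100},
  {"tx": 0.281, "ty": -0.602, "tz": 0.13, "wz": -1.2, "grip": 100},
])

```text
validation failed for argument at $.ro...
```

```bash
cat >> h.py <<'E'
Z=dict(spatula_center=7,brush_center=7,spatula_head=2,brush_head=7,spatula_seat=13,brush_seat=13,spatula_bay=6,brush_bay=6,spatula_mouth=6,brush_mouth=6)
def spots(f,names):
    for n in names:
        for d in spotter.spot_point(n,f)[:2]:
            print(n,round(d["p"],2),np.round(d["centre"],1),np.round(w(f,d["centre"],Z[n]),1))
def state():
    o=sensors.get_obs();R=cv2.Rodrigues(o["tcp_rot"])[0]
    print("t",o["t"],"pos",np.round(o["ee_pos"],1),"y",np.round(R[:,1],3),"z",np.round(R[:,2],3),"F",np.round(o["ft_force"],1),"w",round(o["width"],1),"q",np.round(o["joints"],2))
E
python3 - <<'E'
from h import *
f=viewer.grab_frame("wrist");save(f,"w1.png",scale=1.25)
spots(f,[n for n in Z if n[0]=='s']);state()
E
```

```text
t 1.4 pos [159.3 552.5 197.8] y [0.277 0.961 0.   ] z [ 0.  0. -1.] F [ 0.4 -0.   0.7] w 85.5 q [ 1.27  0.32  1.56 -0.    1.26 -0.02]
```

View pics/w1.png

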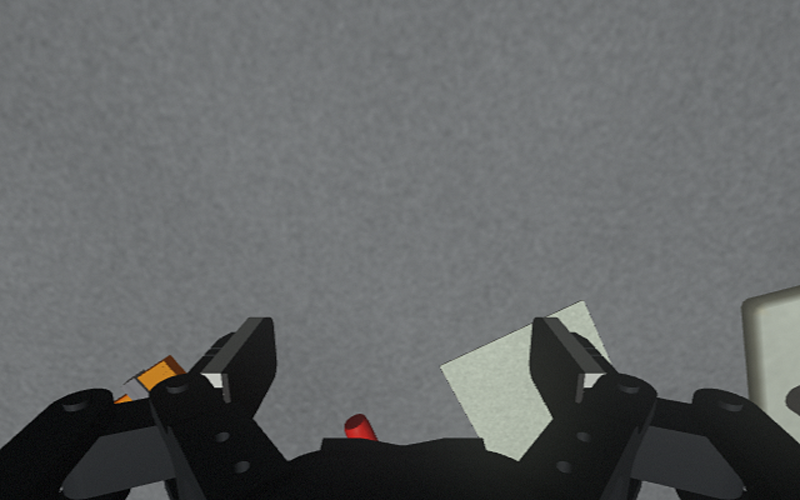

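Request:
apply_moves([
  {"tx": 0.281, "ty": -0.602, "tz": 0.13, "wx": 0, "wy": 0, "wz": -1.2, "grip": 100},
])

```text
t: 1.5
ee_pos: [179.0, 510.7, 205.7]
tcp_rot: [-0.671, -3.068, 0.0]
ft_force: [0.8, -0.9, 0.7]
width: 85.3
```

```bash
python3 - <<'E'
from h import *
state()
f=viewer.grab_frame("wrist")
p=sensors.get_obs()["ee_pos"]
R=cv2.Rodrigues(f["rvec"])[0];print("cam",-R.T@f["tvec"]-p,R[:,:],[np.round(w(f,rc,0)-p) for rc in((0,320),(200,320),(260,320),(200,0),(200,639))])
E
```

```text
t 1.5 pos [179.  510.7 205.7] y [ 0.417  0.909 -0.   ] z [-0.001  0.    -1.   ] F [ 0.8 -0.9  0.7] w 85.3 q [1.21 0.26 1.63 0.   1.25 0.07]
cam [-62.34609574  35.73683092 174.36747193] [[ 4.17554286e-01  9.08651655e-01 -7.67231281e-04]
 [ 8.77258737e-01 -4.02907928e-01  2.60925870e-01]
 [ 2.36781600e-01 -1.09623776e-01 -9.65358535e-01]] [array([-161.,   79., -208.]), array([  28.,   -8., -208.]), array([  97.,  -40., -208.]), array([-128., -347., -208.]), array([ 183.,  329., -208.])]
```

Request:
apply_moves([
  {"tx": 0.261, "ty": -0.56, "tz": 0.12, "wx": 0, "wy": 0, "wz": -1.05, "grip": 100},
  {"tx": 0.261, "ty": -0.56, "tz": 0.12, "wx": 0, "wy": 0, "wz": -1.05, "grip": 100},
  {"tx": 0.261, "ty": -0.56, "tz": 0.12, "wx": 0, "wy": 0, "wz": -1.05, "grip": 100},
  {"tx": 0.261, "ty": -0.56, "tz": 0.12, "wx": 0, "wy": 0, "wz": -1.05, "grip": 100},
  {"tx": 0.261, "ty": -0.56, "tz": 0.12, "wx": 0, "wy": 0, "wz": -1.05, "grip": 100},
  {"tx": 0.261, "ty": -0.56, "tz": 0.12, "wx": 0, "wy": 0, "wz": -1.05, "grip": 100},
  {"tx": 0.261, "ty": -0.56, "tz": 0.12, "wx": 0, "wy": 0, "wz": -1.05, "grip": 100},
  {"tx": 0.261, "ty": -0.56, "tz": 0.12, "wx": 0, "wy": 0, "wz": -1.05, "grip": 100},
  {"tx": 0.261, "ty": -0.56, "tz": 0.12, "wx": 0, "wy": 0, "wz": -1.05, "grip": 100},
  {"tx": 0.261, "ty": -0.56, "tz": 0.12, "wx": 0, "wy": 0, "wz": -1.05, "grip": 100},
  {"tx": 0.261, "ty": -0.56, "tz": 0.12, "wx": 0, "wy": 0, "wz": -1.05, "grip": 100},
  {"tx": 0.261, "ty": -0.56, "tz": 0.12, "wx": 0, "wy": 0, "wz": -1.05, "grip": 100},
  {"tx": 0.261, "ty": -0.56, "tz": 0.12, "wx": 0, "wy": 0, "wz": -1.05, "grip": 100},
  {"tx": 0.261, "ty": -0.56, "tz": 0.12, "wx": 0, "wy": 0, "wz": -1.05, "grip": 100},
  {"tx": 0.261, "ty": -0.56, "tz": 0.12, "wx": 0, "wy": 0, "wz": -1.05, "grip": 100},
])

```text
t: 3.05
ee_pos: [440.9, -52.2, 327.3]
tcp_rot: [-2.12, -2.317, -0.0]
ft_force: [0.3, -0.0, -0.3]
width: 85.3
```

```bash
python3 - <<'E'
from h import *
f=viewer.grab_frame("wrist");save(f,"w2.png",scale=1.25)
spots(f,[n for n in Z]);state()
s=spotter.silhouettes("spatula_center",f)
for d in s[:2]:
    ys,xs=np.nonzero(d["region"]);print(d["p"],len(ys),cv2.minAreaRect(np.c_[xs,ys].astype(np.float32)))
E
```

```text
spatula_center 0.73 [138.1 326.2] [445.4 -24.8   7. ]
brush_center 0.74 [120.7 479.9] [661.1  18.9   7. ]
brush_center 0.37 [275.5 492.2] [ 731.6 -218.2    7. ]
spatula_head 0.56 [193.6 329.6] [ 458.2 -107.5    2. ]
brush_head 0.76 [336.1 205.3] [ 271.4 -372.5    7. ]
brush_head 0.59 [ 64.5 482. ] [648.3  92.7   7. ]
spatula_seat 0.58 [279.8 343.8] [ 493.7 -243.7   13. ]
spatula_bay 0.76 [294.8 391.3] [ 574.9 -267.5    6. ]
spatula_mouth 0.61 [264.4 298.1] [ 418.9 -226.8    6. ]
t 3.6 pos [441.  -51.7 327.5] y [0.996 0.091 0.   ] z [ 0.  0. -1.] F [ 0.5  0.7 -0.4] w 85.5 q [-0.14  0.05  1.59  0.    1.51 -0.23]
0.71 2866 ((329.4801940917969, 134.54434204101562), (119.79986572265625, 34.880088806152344), 87.51044464111328)
```

View pics/w2.png

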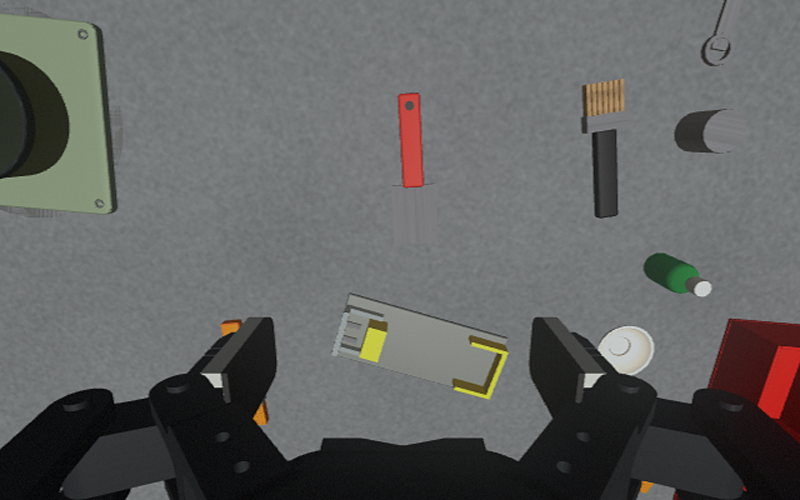

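```bash
cat >> h.py <<'E'
def big(m):
    n,l,s,c=cv2.connectedComponentsWithStats(m.astype(np.uint8));i=1+np.argmax(s[1:,4]);return l==i
def rectw(f,m,z):
    # contour of mask -> world plane z -> min area rect: centre, dims, long axis angle (deg)
    c=max(cv2.findContours(m.astype(np.uint8),cv2.RETR_EXTERNAL,cv2.CHAIN_APPROX_NONE)[0],key=len)[:,0]
    P=np.array([w(f,(b,a),z)[:2] for a,b in c],np.float32)
    (cx,cy),(a,b),_=r=cv2.minAreaRect(P);bx=cv2.boxPoints(r);e=bx[1]-bx[0];g=bx[2]-bx[1]
    L=e if np.hypot(*e)>np.hypot(*g) else g
    return np.round([cx,cy,max(a,b),min(a,b),np.degrees(np.arctan2(L[1],L[0]))%180],1),P
def hsv(f): return cv2.cvtColor(f["img"],cv2.COLOR_RGB2HSV).astype(int)
E
python3 - <<'E'
from h import *
f=viewer.grab_frame("wrist");H=hsv(f);h,s,v=H[...,0],H[...,1],H[...,2]
red=((h<8)|(h>172))&(s>120);red[:,520:]=0
m=big(red);r,P=rectw(f,m,14);print("red handle top",r)
# top-face-only: bright
print("red v pct",np.percentile(v[m],[5,25,50,75,95]))
ye=(h>20)&(h<35)&(s>120)
n,l,st,c=cv2.connectedComponentsWithStats(ye.astype(np.uint8))
for i in range(1,n):
    if st[i,4]>60:
        mm=l==i
        for z in(26,35): print(st[i],z,rectw(f,mm,z)[0])
bl=(v<60);bl[:,:420]=0;bl[:,520:]=0;bl[190:]=0
m=big(bl);print("brush handle top",rectw(f,m,14)[0],m.sum())
E
```

```text
red handle top [445.2  10.5 100.9  23.4  98.5]
red v pct [145. 192. 196. 197. 198.]
[287 255  22  35 480] 26 [ 421.4 -229.6   55.3   23.3   78.2]
[287 255  22  35 480] 35 [ 421.6 -225.    54.3   22.9   78.2]
[362 268  44  51 731] 26 [ 557.1 -256.1   78.2   53.1   78. ]
[362 268  44  51 731] 35 [ 554.8 -251.    76.7   52.1   78. ]
brush handle top [668.8  -6.5  97.6  26.1 103.6] 813
```

Request:
apply_moves([
  {"tx": 0.006, "ty": 0.049, "tz": -0.12, "wx": 0, "wy": 0, "wz": 0.058, "grip": 100},
  {"tx": 0.006, "ty": 0.049, "tz": -0.12, "wx": 0, "wy": 0, "wz": 0.058, "grip": 100},
  {"tx": 0.006, "ty": 0.049, "tz": -0.12, "wx": 0, "wy": 0, "wz": 0.058, "grip": 100},
  {"tx": 0.006, "ty": 0.049, "tz": -0.25, "wx": 0, "wy": 0, "wz": 0.058, "grip": 100},
  {"tx": 0.006, "ty": 0.049, "tz": -0.25, "wx": 0, "wy": 0, "wz": 0.058, "grip": 100},
  {"tx": 0.006, "ty": 0.049, "tz": -0.25, "wx": 0, "wy": 0, "wz": 0.058, "grip": 100},
])

```text
t: 4.3
ee_pos: [444.9, -2.8, 74.4]
tcp_rot: [-2.049, -2.377, 0.004]
ft_force: [-0.1, -0.5, 0.1]
width: 85.2
```

```bash
python3 - <<'E'
from h import *
state()
f=viewer.grab_frame("wrist");H=hsv(f);h,s,v=H[...,0],H[...,1],H[...,2]
save(f,"w3.png")
red=((h<8)|(h>172))&(s>120)
m=big(red);r,P=rectw(f,m,14);print("red handle top",r)
m=big(red&(v>170));r,P=rectw(f,m,14);print("red bright",r)
E
```

```text
t 4.3 pos [444.9  -2.8  74.4] y [ 0.989  0.148 -0.004] z [-0.004  0.    -1.   ] F [-0.1 -0.5  0.1] w 85.2 q [-0.03  0.25  2.03 -0.    0.87 -0.18]
red handle top [444.8  11.4 100.3  23.3  98.4]
red bright [445.   11.1  99.6  21.6  98.5]
```

View pics/w3.png

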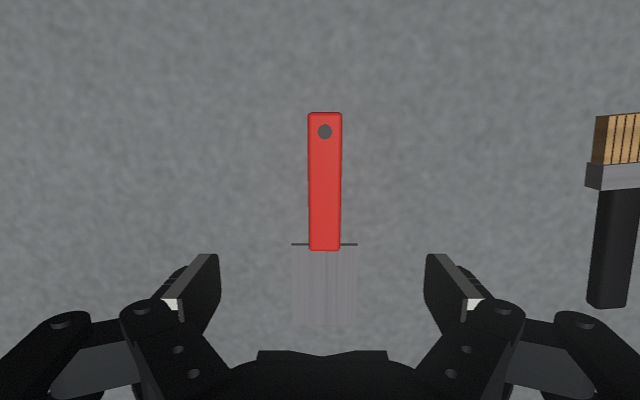

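Request:
apply_moves([
  {"tx": 0.001, "ty": 0, "tz": -0.04, "wx": 0, "wy": 0, "wz": 0, "grip": 100},
  {"tx": 0.001, "ty": 0, "tz": -0.071, "wx": 0, "wy": 0, "wz": 0, "grip": 100},
  {"tx": 0.001, "ty": 0, "tz": -0.071, "wx": 0, "wy": 0, "wz": 0, "grip": 100},
  {"tx": 0.001, "ty": 0, "tz": -0.071, "wx": 0, "wy": 0, "wz": 0, "grip": 0},
  {"tx": 0.001, "ty": 0, "tz": -0.071, "wx": 0, "wy": 0, "wz": 0, "grip": 0},
  {"tx": 0.001, "ty": 0, "tz": -0.071, "wx": 0, "wy": 0, "wz": 0, "grip": 0},
  {"tx": 0.001, "ty": 0, "tz": -0.071, "wx": 0, "wy": 0, "wz": 0, "grip": 0},
  {"tx": 0.001, "ty": 0, "tz": -0.071, "wx": 0, "wy": 0, "wz": 0, "grip": 0},
  {"tx": 0.001, "ty": 0, "tz": -0.071, "wx": 0, "wy": 0, "wz": 0, "grip": 0},
])

```text
t: 5.25
ee_pos: [448.3, -3.0, 6.8]
tcp_rot: [2.051, 2.379, 0.001]
ft_force: [1.0, -0.5, -0.6]
width: 0.1
```

```bash
python3 - <<'E'
from h import *
state()
E
```

```text
t 5.25 pos [448.3  -3.    6.8] y [0.989 0.147 0.001] z [ 0.001 -0.    -1.   ] F [ 1.  -0.5 -0.6] w 0.1 q [-0.03  0.35  2.1   0.    0.69 -0.18]
```

```bash
python3 - <<'E'
from h import *
f=viewer.grab_frame("wrist");save(f,"w4.png")
H=hsv(f);h,s,v=H[...,0],H[...,1],H[...,2]
red=((h<8)|(h>172))&(s>120)
m=big(red);r,P=rectw(f,m,14);print("red handle top",r);state()
E
```

```text
red handle top [443.9  17.5  88.2  23.3  98.4]
t 5.3 pos [448.2  -3.    6.7] y [0.989 0.147 0.   ] z [ 0.  0. -1.] F [ 0.3 -0.7  0.8] w -0.1 q [-0.03  0.35  2.1   0.    0.69 -0.18]
```

View pics/w4.png

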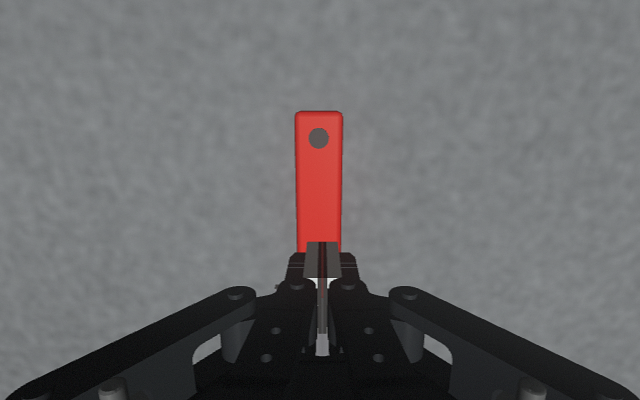

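```bash
python3 - <<'E'
from h import *
f=viewer.grab_frame("wrist");o=sensors.get_obs()
R=cv2.Rodrigues(o["tcp_rot"])[0];p=o["ee_pos"]
for b in(0,10,19,30,60): print(b,px(f,p-R[:,2]*b), px(f,p-R[:,2]*b+R[:,0]*11))
c=cv2.Rodrigues(f["rvec"])[0];print("cam-rel",R.T@(-c.T@f["tvec"]-p))
g=viewer.grab_frame("scene");r,cc=map(int,px(g,p)[0]);save(g,"s2.png",(r-75,r+60,cc-100,cc+100),4);print(r,cc)
E
```

```text
0 [[232.58571322 320.86990419]] [[213.547637   320.85065504]]
10 [[239.2102776  320.83368118]] [[219.23223127 320.8127758 ]]
19 [[245.81789936 320.79755081]] [[224.91187135 320.77492958]]
30 [[254.87583434 320.74802216]] [[232.71329908 320.72294485]]
60 [[287.11037719 320.57176419]] [[260.62352464 320.53696535]]
cam-rel [  65.19244572    0.39785277 -176.79894488]
197 315
```

View pics/s2.png

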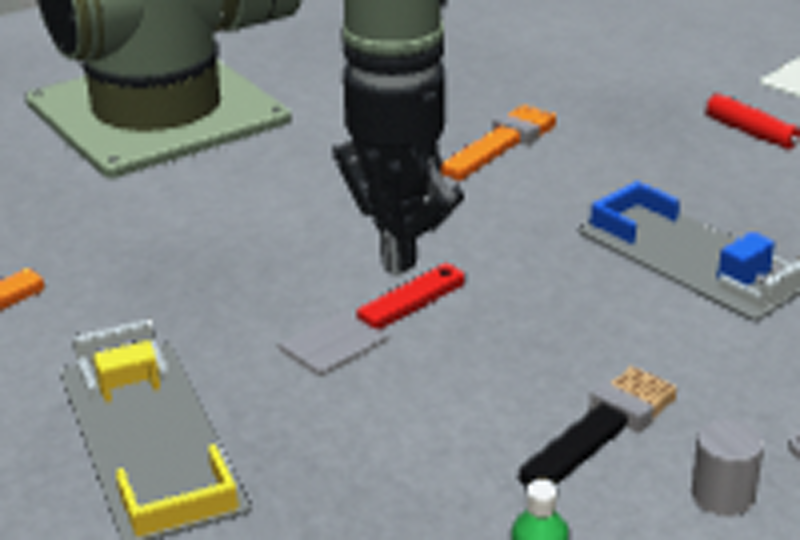

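```bash
python3 - <<'E'
from h import *
g=viewer.grab_frame("scene");f=viewer.grab_frame("wrist")
for z in(0,7,14,20,30,40,50): print(z,px(g,(448.2,-3,z)).round(1), px(f,(448.2,-3,z)).round(1),px(f,(448.2-1.6,-3+10.9,z)).round(1))
b=(w(g,(122+270/4,315-100+398/4),14));print("tip px at z14",b)
E
```

```text
0 [[199.7 315.1]] [[228.8 321.2]] [[210.3 321.2]]
7 [[197.9 315.1]] [[233.1 321.2]] [[214.  321.2]]
14 [[196.1 315. ]] [[237.7 321.2]] [[217.9 321.2]]
20 [[194.5 315. ]] [[241.9 321.2]] [[221.6 321.2]]
30 [[191.9 314.9]] [[249.6 321.1]] [[228.2 321.2]]
40 [[189.3 314.9]] [[258.3 321.1]] [[235.6 321.1]]
50 [[186.6 314.8]] [[268.1 321.1]] [[244.1 321.1]]
tip px at z14 [414.27426222  17.85476782  14.        ]
```

Both views put the finger tips about 35–45 mm above the reported TCP, and the gripper shut on air without touching anything. I'll find the real tip height with a gentle touch on bare bench.

Request:
apply_moves([
  {"tx": -0.05, "ty": 0, "tz": 0, "wx": 0, "wy": 0, "wz": 0, "grip": 0},
  {"tx": -0.05, "ty": 0, "tz": -0.015, "wx": 0, "wy": 0, "wz": 0, "grip": 0},
  {"tx": -0.05, "ty": 0, "tz": -0.025, "wx": 0, "wy": 0, "wz": 0, "grip": 0},
  {"tx": -0.05, "ty": 0, "tz": -0.025, "wx": 0, "wy": 0, "wz": 0, "grip": 0},
])

```text
t: 5.9
ee_pos: [397.0, -2.9, -19.3]
tcp_rot: [-2.05, -2.378, 0.002]
ft_force: [-0.6, -0.1, -0.0]
width: 0.2
```

```bash
python3 - <<'E'
from h import *
state();g=viewer.grab_frame("scene");p=sensors.get_obs()["ee_pos"];f=viewer.grab_frame("wrist")
r,c=map(int,px(g,p)[0]);print(r,c)
a=cv2.resize(g["img"][r-50:r+30,c-50:c+50],None,fx=5,fy=5,interpolation=cv2.INTER_CUBIC)
b=f["img"][100:400,170:470]; b=cv2.resize(b,(300,300))
im=np.zeros((400,800,3),np.uint8);im[:,:500]=a;im[:300,500:]=b;cv2.imwrite("pics/s3.png",im[:,:,::-1])
for z in(-20,0,10,20,30): print(z,px(g,(p[0],p[1],z)).round(1),px(f,(p[0],p[1],z)).round(1))
E
```

```text
t 5.9 pos [397.   -2.9 -19.3] y [ 0.989  0.147 -0.002] z [-0.002  0.    -1.   ] F [-0.6 -0.1 -0. ] w 0.2 q [-0.04  0.34  2.24  0.    0.57 -0.18]
197 306
-20 [[197.8 306.9]] [[231.9 321. ]]
0 [[192.8 306.7]] [[245.8 320.8]]
10 [[190.3 306.6]] [[253.9 320.8]]
20 [[187.8 306.5]] [[263.2 320.7]]
30 [[185.2 306.4]] [[273.7 320.6]]
```

View pics/s3.png

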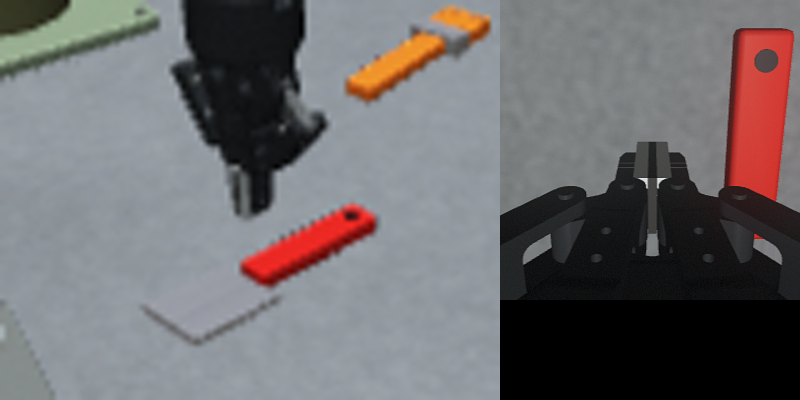

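Request:
apply_moves([
  {"tx": 0, "ty": 0, "tz": -0.0015, "wx": 0, "wy": 0, "wz": 0, "grip": 0},
  {"tx": 0, "ty": 0, "tz": -0.003, "wx": 0, "wy": 0, "wz": 0, "grip": 0},
  {"tx": 0, "ty": 0, "tz": -0.0045, "wx": 0, "wy": 0, "wz": 0, "grip": 0},
  {"tx": 0, "ty": 0, "tz": -0.006, "wx": 0, "wy": 0, "wz": 0, "grip": 0},
  {"tx": 0, "ty": 0, "tz": -0.0075, "wx": 0, "wy": 0, "wz": 0, "grip": 0},
])

```text
t: 6.5
ee_pos: [398.1, -3.0, -26.1]
tcp_rot: [2.051, 2.38, 0.0]
ft_force: [1.0, 0.6, 0.5]
width: -0.3
```

Request:
apply_moves([
  {"tx": 0, "ty": 0, "tz": -0.0015, "wx": 0, "wy": 0, "wz": 0, "grip": 0},
  {"tx": 0, "ty": 0, "tz": -0.003, "wx": 0, "wy": 0, "wz": 0, "grip": 0},
  {"tx": 0, "ty": 0, "tz": -0.0045, "wx": 0, "wy": 0, "wz": 0, "grip": 0},
  {"tx": 0, "ty": 0, "tz": -0.006, "wx": 0, "wy": 0, "wz": 0, "grip": 0},
])

```text
t: 6.9
ee_pos: [398.1, -3.0, -32.2]
tcp_rot: [2.051, 2.38, 0.0]
ft_force: [0.2, 0.1, -0.1]
width: 0.2
```

Request:
apply_moves([
  {"tx": 0, "ty": 0, "tz": -0.001, "wx": 0, "wy": 0, "wz": 0, "grip": 0},
  {"tx": 0, "ty": 0, "tz": -0.002, "wx": 0, "wy": 0, "wz": 0, "grip": 0},
  {"tx": 0, "ty": 0, "tz": -0.003, "wx": 0, "wy": 0, "wz": 0, "grip": 0},
])

```text
t: 7.2
ee_pos: [398.1, -3.0, -33.6]
tcp_rot: [2.051, 2.38, 0.0]
ft_force: [-7.1, -0.3, 36.4]
width: -0.6
```

```bash
python3 - <<'E'
from h import *
state();f=viewer.grab_frame("wrist");g=viewer.grab_frame("scene")
r,c=190,306
im=np.zeros((400,800,3),np.uint8);im[:,:500]=cv2.resize(g["img"][r-50:r+30,c-50:c+50],None,fx=5,fy=5,interpolation=cv2.INTER_CUBIC);im[:300,500:]=f["img"][100:400,170:470];cv2.imwrite("pics/s4.png",im[:,:,::-1])
E
```

```text
t 7.2 pos [398.1  -3.  -33.6] y [0.989 0.148 0.   ] z [ 0. -0. -1.] F [-7.1 -0.3 36.4] w -0.6 q [-0.04  0.37  2.25 -0.    0.52 -0.18]
```

View pics/s4.png

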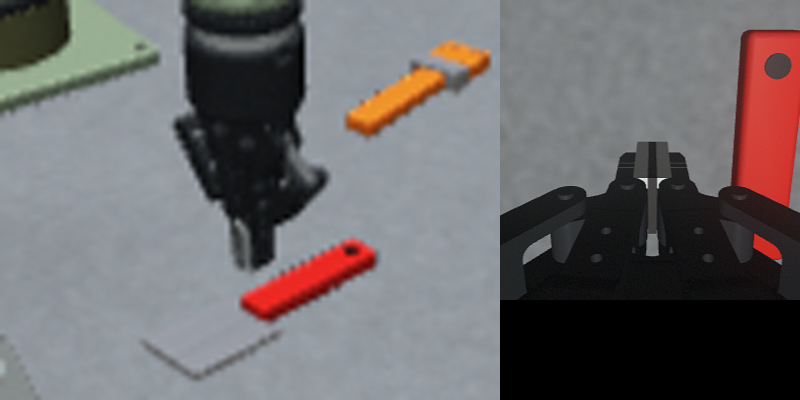

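Contact came at reported z ≈ -33, so the true tips sit 33 mm above the reported TCP. I'll use that offset for the grasp.

Request:
apply_moves([
  {"tx": 0, "ty": 0, "tz": 0.05, "wx": 0, "wy": 0, "wz": 0, "grip": 100},
  {"tx": 0, "ty": 0, "tz": 0.06, "wx": 0, "wy": 0, "wz": 0, "grip": 100},
  {"tx": 0.049, "ty": 0, "tz": 0.06, "wx": 0, "wy": 0, "wz": 0, "grip": 100},
  {"tx": 0.049, "ty": 0, "tz": 0.06, "wx": 0, "wy": 0, "wz": 0, "grip": 100},
  {"tx": 0.049, "ty": 0, "tz": 0.06, "wx": 0, "wy": 0, "wz": 0, "grip": 100},
  {"tx": 0.049, "ty": 0, "tz": 0.06, "wx": 0, "wy": 0, "wz": 0, "grip": 100},
  {"tx": 0.049, "ty": 0, "tz": 0.03, "wx": 0, "wy": 0, "wz": 0, "grip": 100},
  {"tx": 0.049, "ty": 0, "tz": 0.004, "wx": 0, "wy": 0, "wz": 0, "grip": 100},
  {"tx": 0.049, "ty": 0, "tz": 0.004, "wx": 0, "wy": 0, "wz": 0, "grip": 100},
  {"tx": 0.049, "ty": 0, "tz": 0.004, "wx": 0, "wy": 0, "wz": 0, "grip": 0},
  {"tx": 0.049, "ty": 0, "tz": 0.004, "wx": 0, "wy": 0, "wz": 0, "grip": 0},
  {"tx": 0.049, "ty": 0, "tz": 0.004, "wx": 0, "wy": 0, "wz": 0, "grip": 0},
  {"tx": 0.049, "ty": 0, "tz": 0.004, "wx": 0, "wy": 0, "wz": 0, "grip": 0},
  {"tx": 0.049, "ty": 0, "tz": 0.004, "wx": 0, "wy": 0, "wz": 0, "grip": 0},
  {"tx": 0.049, "ty": 0, "tz": 0.004, "wx": 0, "wy": 0, "wz": 0, "grip": 0},
])

```text
t: 8.8
ee_pos: [447.8, -3.0, -30.0]
tcp_rot: [2.05, 2.378, 0.002]
ft_force: [-1.1, -0.6, 6.7]
width: 22.2
```

```bash
python3 - <<'E'
from h import *
state()
E
```

```text
t 8.8 pos [447.8  -3.  -30. ] y [0.989 0.147 0.002] z [ 0.002 -0.    -1.   ] F [-1.1 -0.6  6.7] w 22.2 q [-0.03  0.41  2.14  0.    0.59 -0.18]
```

Request:
apply_moves([
  {"tx": 0, "ty": 0, "tz": 0.03, "wx": 0, "wy": 0, "wz": 0, "grip": 0},
  {"tx": 0, "ty": 0, "tz": 0.08, "wx": 0, "wy": 0, "wz": 0, "grip": 0},
  {"tx": 0, "ty": 0, "tz": 0.13, "wx": 0, "wy": 0, "wz": 0, "grip": 0},
  {"tx": -0.058, "ty": -0.307, "tz": 0.18, "wx": 0, "wy": 0, "wz": 0, "grip": 0},
  {"tx": -0.058, "ty": -0.307, "tz": 0.18, "wx": 0, "wy": 0, "wz": 0, "grip": 0},
  {"tx": -0.058, "ty": -0.307, "tz": 0.18, "wx": 0, "wy": 0, "wz": 0, "grip": 0},
  {"tx": -0.058, "ty": -0.307, "tz": 0.18, "wx": 0, "wy": 0, "wz": 0, "grip": 0},
  {"tx": -0.058, "ty": -0.307, "tz": 0.18, "wx": 0, "wy": 0, "wz": 0, "grip": 0},
  {"tx": -0.058, "ty": -0.307, "tz": 0.18, "wx": 0, "wy": 0, "wz": 0, "grip": 0},
  {"tx": -0.058, "ty": -0.307, "tz": 0.18, "wx": 0, "wy": 0, "wz": 0, "grip": 0},
  {"tx": -0.058, "ty": -0.307, "tz": 0.18, "wx": 0, "wy": 0, "wz": 0, "grip": 0},
  {"tx": -0.058, "ty": -0.307, "tz": 0.18, "wx": 0, "wy": 0, "wz": 0, "grip": 0},
  {"tx": -0.058, "ty": -0.307, "tz": 0.18, "wx": 0, "wy": 0, "wz": 0, "grip": 0},
])

```text
t: 10.1
ee_pos: [389.0, -308.2, 148.5]
tcp_rot: [-2.048, -2.38, -0.001]
ft_force: [0.0, 0.1, -1.3]
width: 22.2
```

```bash
python3 - <<'E'
from h import *
state()
f=viewer.grab_frame("wrist");save(f,"w5.png",scale=1.25);np.savez("w5.npz",**{k:f[k] for k in("img","mtx","rvec","tvec")})
o=sensors.get_obs();R=cv2.Rodrigues(o["tcp_rot"])[0];c=cv2.Rodrigues(f["rvec"])[0];print("cam-rel",R.T@(-c.T@f["tvec"]-o["ee_pos"]))
spots(f,["spatula_bay","spatula_mouth","spatula_seat","spatula_center"])
E
```

```text
t 10.1 pos [ 389.  -308.2  148.5] y [ 0.989  0.149 -0.001] z [-0.001  0.001 -1.   ] F [ 0.   0.1 -1.3] w 22.2 q [-0.69  0.24  1.82  0.    1.09 -0.84]
cam-rel [  65.19556772    0.27563733 -176.63012233]
spatula_bay 0.89 [163.5 525.4] [ 577.1 -262.8    6. ]
spatula_bay 0.18 [133.7 445. ] [ 495.3 -247.1    6. ]
spatula_mouth 0.59 [101.3 367.1] [ 418.9 -229.6    6. ]
spatula_seat 0.87 [133.9 448.4] [ 495.8 -246.8   13. ]
spatula_center 0.97 [300.4 317.9] [ 404.3 -435.     7. ]
spatula_center 0.54 [368.4 471.6] [ 586.7 -494.     7. ]
```

View pics/w5.png

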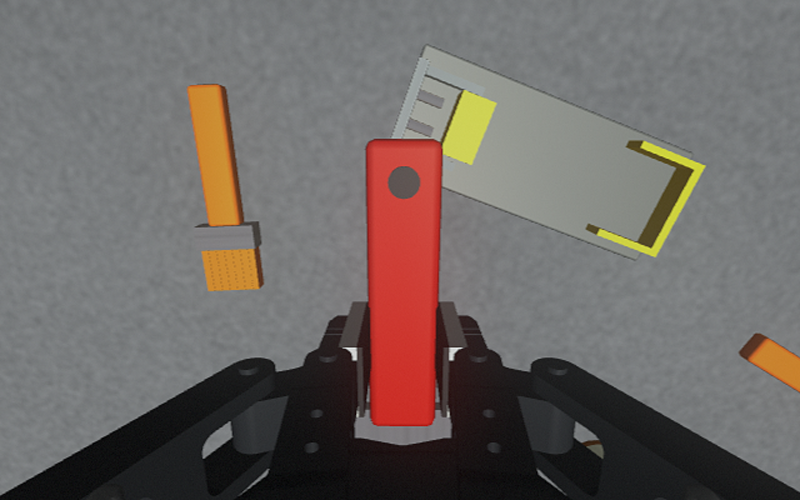

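```bash
python3 - <<'E'
from h import *
f=dict(np.load("w5.npz"));H=hsv(f);h,s,v=H[...,0],H[...,1],H[...,2]
ye=(h>20)&(h<35)&(s>100)&(v>150)
n,l,st,c=cv2.connectedComponentsWithStats(ye.astype(np.uint8))
C={}
for i in range(1,n):
    if st[i,4]>100:
        left=st[i,0]<450; z=35 if left else 26
        r,P=rectw(f,l==i,z);print(st[i],z,r);C[left]=r
a,b=C[True][:2],C[False][:2];print("axis lip->bay",np.degrees(np.arctan2(*(b-a)[::-1])),np.hypot(*(b-a)))
# base plate outline z=6, grey bright low-sat
for nm,pp in dict(plate=[(427,45),(690,152)],plateb=[(442,188),(637,259)]).items():
    A,B=[w(f,(y/1.25,x/1.25),6) for x,y in pp];print(nm,A.round(1),B.round(1),np.degrees(np.arctan2(B[1]-A[1],B[0]-A[0])).round(1))
for (x,y) in[(704,167),(655,257)]: print("bay outer corner",w(f,(y/1.25,x/1.25),26).round(1))
# held handle
m=big(((h<8)|(h>172))&(s>120));print("held top",rectw(f,m,148.5+44)[0])
E
```

```text
[ 354   72   43   60 1486] 35 [ 420.9 -230.8   42.1   23.    78.1]
[ 478  113   86   93 1093] 26 [ 558.9 -259.8   70.4   47.9   78.2]
axis lip->bay -11.867731897566083 141.01418368376991
plate [ 387.3 -179.9    6. ] [ 589.5 -221.9    6. ] -11.8
plateb [ 414.5 -274.8    6. ] [ 574.8 -306.5    6. ] -11.2
bay outer corner [ 589.2 -231.6   26. ]
bay outer corner [ 575.2 -299.2   26. ]
held top [ 388.2 -293.6  100.6   29.2   98.6]
```

```bash
cat >> h.py <<'E'
from scipy.spatial.transform import Rotation as Ro
class Job:
    # tool frame: ee at (a, -d) from handle-end bottom corner E, xdir sign sx: tool axis = sx*x_tool
    def __init__(s,seat,ang,half,a,d,sx): s.seat=np.array(seat);s.u=np.array([np.cos(ang),np.sin(ang),0]);s.half=half;s.a=a;s.d=d;s.sx=sx
    def pose(s,Ex,Ez,th,lat=0):
        n=np.array([s.u[1],-s.u[0],0]);Rt=Ro.from_rotvec(n*th)
        X=Rt.apply(s.u);Zt=Rt.apply([0,0,1.])
        xt=s.sx*X;zt=-Zt;yt=np.cross(zt,xt)
        ee=np.array([s.seat[0],s.seat[1],0])+s.u*Ex+np.array([-s.u[1],s.u[0],0])*lat+[0,0,Ez]+X*s.a-Zt*s.d
        return ee,Ro.from_matrix(np.c_[xt,yt,zt])
    def delta(s,*k,frm=None):
        if frm is None: o=sensors.get_obs();p,R=o["ee_pos"],Ro.from_rotvec(o["tcp_rot"])
        else: p,R=s.pose(*frm)
        e,Q=s.pose(*k);return np.round((e-p)/1000,4),np.round((Q*R.inv()).as_rotvec(),4)
SP=Job((493.3,-246.0),np.radians(-11.85),85,65.3,30,-1)
E
python3 - <<'E'
from h import *
state()
for k in[(-45,70,.3),]: print(k,SP.pose(*k)[0],SP.delta(*k))
for k in[(-45,35,.3),(-50,8,.3),(-76,8,.3),(-85,8,.3),(-87,7,.12),(-87,6.5,0)]: print(k,SP.delta(*k,frm=(-45,70,.3)))
E
```

```text
t 10.35 pos [ 389.3 -309.1  148.9] y [ 0.989  0.149 -0.   ] z [-0.  0. -1.] F [ 0.8 -0.  -1.5] w 22.4 q [-0.69  0.24  1.81  0.    1.09 -0.84]
(-45, 70, 0.3) [ 518.98967326 -251.39025353   60.63737482] (array([ 0.1297,  0.0577, -0.0883]), array([-0.2322, -0.2193,  1.2049]))
(-45, 35, 0.3) (array([ 0.   ,  0.   , -0.035]), array([0., 0., 0.]))
(-50, 8, 0.3) (array([-0.0049,  0.001 , -0.062 ]), array([0., 0., 0.]))
(-76, 8, 0.3) (array([-0.0303,  0.0064, -0.062 ]), array([0., 0., 0.]))
(-85, 8, 0.3) (array([-0.0391,  0.0082, -0.062 ]), array([0., 0., 0.]))
(-87, 7, 0.12) (array([-0.0439,  0.0092, -0.0756]), array([ 0.037 ,  0.1762, -0.    ]))
(-87, 6.5, 0) (array([-0.0469,  0.0098, -0.0841]), array([ 0.0616,  0.2936, -0.    ]))
```

Request:
apply_moves([
  {"tx": 0.1297, "ty": 0.0577, "tz": 0, "wx": -0.2322, "wy": -0.2193, "wz": 1.2049, "grip": 0},
  {"tx": 0.1297, "ty": 0.0577, "tz": 0, "wx": -0.2322, "wy": -0.2193, "wz": 1.2049, "grip": 0},
  {"tx": 0.1297, "ty": 0.0577, "tz": 0, "wx": -0.2322, "wy": -0.2193, "wz": 1.2049, "grip": 0},
  {"tx": 0.1297, "ty": 0.0577, "tz": 0, "wx": -0.2322, "wy": -0.2193, "wz": 1.2049, "grip": 0},
  {"tx": 0.1297, "ty": 0.0577, "tz": 0, "wx": -0.2322, "wy": -0.2193, "wz": 1.2049, "grip": 0},
  {"tx": 0.1297, "ty": 0.0577, "tz": 0, "wx": -0.2322, "wy": -0.2193, "wz": 1.2049, "grip": 0},
  {"tx": 0.1297, "ty": 0.0577, "tz": 0, "wx": -0.2322, "wy": -0.2193, "wz": 1.2049, "grip": 0},
  {"tx": 0.1297, "ty": 0.0577, "tz": -0.0883, "wx": -0.2322, "wy": -0.2193, "wz": 1.2049, "grip": 0},
  {"tx": 0.1297, "ty": 0.0577, "tz": -0.0883, "wx": -0.2322, "wy": -0.2193, "wz": 1.2049, "grip": 0},
  {"tx": 0.1297, "ty": 0.0577, "tz": -0.0883, "wx": -0.2322, "wy": -0.2193, "wz": 1.2049, "grip": 0},
  {"tx": 0.1297, "ty": 0.0577, "tz": -0.0883, "wx": -0.2322, "wy": -0.2193, "wz": 1.2049, "grip": 0},
  {"tx": 0.1297, "ty": 0.0577, "tz": -0.0883, "wx": -0.2322, "wy": -0.2193, "wz": 1.2049, "grip": 0},
])

```text
t: 11.55
ee_pos: [521.0, -253.2, 63.2]
tcp_rot: [0.295, 2.823, -0.047]
ft_force: [1.0, -0.2, -0.9]
width: 22.1
```

```bash
python3 - <<'E'
from h import *
f=viewer.grab_frame("wrist");save(f,"w6.png",scale=1.25);state()
o=sensors.get_obs();R=cv2.Rodrigues(o["tcp_rot"])[0];c=cv2.Rodrigues(f["rvec"])[0];print("cam-rel",R.T@(-c.T@f["tvec"]-o["ee_pos"]))
k=(-45,70,.3);print(SP.delta(*k))
# predicted handle end corners (top face & bottom)
e,Q=SP.pose(*k);u=SP.u;n=np.array([u[1],-u[0],0]);Rt=Ro.from_rotvec(n*.3);X=Rt.apply(u);Zt=Rt.apply([0,0,1.]);E=np.array([*SP.seat,70])+u*-45-[0,0,0];E=np.array([SP.seat[0]-45*u[0],SP.seat[1]-45*u[1],70]);
for y in(12,-12):
  for z in(14,): print("pred end corner",px(f,E+n*-y+Zt*z)*1.25,"junction",px(f,E+n*-y+Zt*z+X*102)*1.25)
print("lip front top corners pred",[ (px(f,np.array([*SP.seat,35])+u*-62+n*y)*1.25).round() for y in(21,-21)])
E
```

```text
t 11.6 pos [ 521.  -253.2   63.3] y [ 0.207  0.978 -0.001] z [ 0.294 -0.063 -0.954] F [-0.2  0.2 -1.6] w 22.0 q [-0.53  0.32  1.99  0.18  0.54 -2.04]
cam-rel [  65.10661846   -0.52578113 -176.35028155]
(array([-0.002 ,  0.0018, -0.0027]), array([0.002 , 0.0048, 0.0014]))
pred end corner [[127.76220103 448.10052309]] junction [[417.84351853 440.46490966]]
pred end corner [[127.86848429 368.78133314]] junction [[417.83210341 375.00598112]]
lip front top corners pred [array([[ 57., 352.]]), array([[ 57., 462.]])]
```

View pics/w6.png

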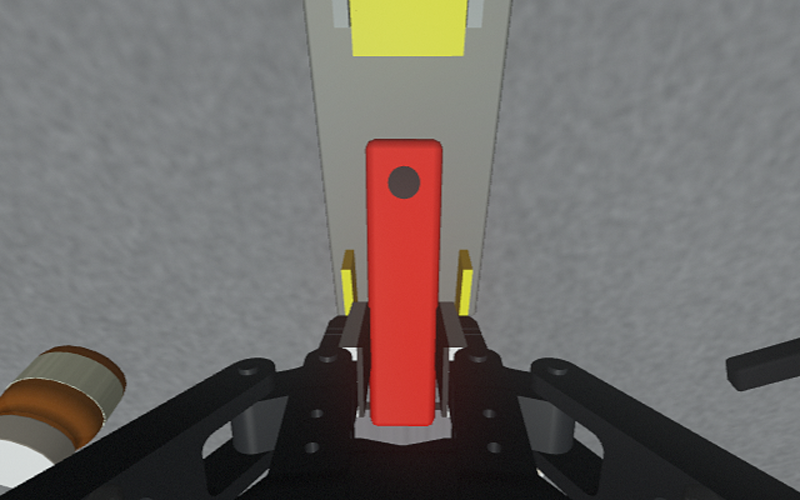

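Count so far is 11 of 12 pictures, so from here I work by numbers. The picture shows the handle at column 404 and the lip front at columns 352–466, row 56, where predicted: lined up, about 1 mm of lag. Now I insert and push back.

Request:
apply_moves([
  {"tx": 0, "ty": 0, "tz": -0.02, "wx": 0, "wy": 0, "wz": 0, "grip": 0},
  {"tx": 0, "ty": 0, "tz": -0.04, "wx": 0, "wy": 0, "wz": 0, "grip": 0},
  {"tx": -0.0049, "ty": 0.001, "tz": -0.055, "wx": 0, "wy": 0, "wz": 0, "grip": 0},
  {"tx": -0.0049, "ty": 0.001, "tz": -0.062, "wx": 0, "wy": 0, "wz": 0, "grip": 0},
  {"tx": -0.0049, "ty": 0.001, "tz": -0.062, "wx": 0, "wy": 0, "wz": 0, "grip": 0},
  {"tx": -0.012, "ty": 0.0026, "tz": -0.062, "wx": 0, "wy": 0, "wz": 0, "grip": 0},
  {"tx": -0.02, "ty": 0.0042, "tz": -0.062, "wx": 0, "wy": 0, "wz": 0, "grip": 0},
  {"tx": -0.026, "ty": 0.0055, "tz": -0.062, "wx": 0, "wy": 0, "wz": 0, "grip": 0},
  {"tx": -0.026, "ty": 0.0055, "tz": -0.062, "wx": 0, "wy": 0, "wz": 0, "grip": 0},
])

```text
t: 12.5
ee_pos: [491.6, -246.4, -1.1]
tcp_rot: [0.296, 2.828, -0.044]
ft_force: [0.4, -0.7, -1.1]
width: 22.0
```

```bash
python3 - <<'E'
from h import *
state();print(SP.delta(-71.6,8,.3))
E
```

```text
t 12.5 pos [ 491.6 -246.4   -1.1] y [0.207 0.978 0.001] z [ 0.289 -0.06  -0.955] F [ 0.4 -0.7 -1.1] w 22.0 q [-0.55  0.39  2.12  0.29  0.36 -2.17]
(array([ 0.0013,  0.0005, -0.0003]), array([-0.0009, -0.0001,  0.0018]))
```

Request:
apply_moves([
  {"tx": -0.003, "ty": 0.0006, "tz": 0, "wx": 0, "wy": 0, "wz": 0, "grip": 0},
  {"tx": -0.006, "ty": 0.0013, "tz": 0, "wx": 0, "wy": 0, "wz": 0, "grip": 0},
  {"tx": -0.009, "ty": 0.0019, "tz": 0, "wx": 0, "wy": 0, "wz": 0, "grip": 0},
  {"tx": -0.012, "ty": 0.0025, "tz": 0, "wx": 0, "wy": 0, "wz": 0, "grip": 0},
  {"tx": -0.0131, "ty": 0.0028, "tz": 0, "wx": 0, "wy": 0, "wz": 0, "grip": 0},
  {"tx": -0.0131, "ty": 0.0028, "tz": 0, "wx": 0, "wy": 0, "wz": 0, "grip": 0},
])

```text
t: 13.1
ee_pos: [481.3, -244.9, -0.4]
tcp_rot: [0.296, 2.824, -0.046]
ft_force: [6.3, 1.2, -0.3]
width: 22.2
```

```bash
python3 - <<'E'
from h import *
state();print(SP.delta(-85,8,.3))
for k in[(-86,7.5,.2),(-87,7,.12),(-87,6.8,.06),(-87,6.5,0)]: print(k,SP.delta(*k,frm=(-85,8,.3)))
E
```

```text
t 13.1 pos [ 4.813e+02 -2.449e+02 -4.000e-01] y [ 0.207  0.978 -0.001] z [ 0.293 -0.063 -0.954] F [ 6.3  1.2 -0.3] w 22.2 q [-0.56  0.38  2.15  0.31  0.34 -2.2 ]
(array([-0.0014,  0.0017, -0.0009]), array([0.0015, 0.0037, 0.0022]))
(-86, 7.5, 0.2) (array([-0.0022,  0.0005, -0.0076]), array([ 0.0205,  0.0979, -0.    ]))
(-87, 7, 0.12) (array([-0.0047,  0.001 , -0.0136]), array([ 0.037 ,  0.1762, -0.    ]))
(-87, 6.8, 0.06) (array([-0.0061,  0.0013, -0.0179]), array([ 0.0493,  0.2349, -0.    ]))
(-87, 6.5, 0) (array([-0.0078,  0.0016, -0.0221]), array([ 0.0616,  0.2936, -0.    ]))
```

Request:
apply_moves([
  {"tx": -0.002, "ty": 0.0015, "tz": -0.0076, "wx": 0.0205, "wy": 0.0979, "wz": 0, "grip": 0},
  {"tx": -0.0045, "ty": 0.002, "tz": -0.0136, "wx": 0.037, "wy": 0.1762, "wz": 0, "grip": 0},
  {"tx": -0.0045, "ty": 0.002, "tz": -0.0136, "wx": 0.037, "wy": 0.1762, "wz": 0, "grip": 0},
  {"tx": -0.0045, "ty": 0.002, "tz": -0.0136, "wx": 0.037, "wy": 0.1762, "wz": 0, "grip": 0},
])

```text
t: 13.5
ee_pos: [478.0, -243.3, -14.4]
tcp_rot: [0.312, 3.001, -0.022]
ft_force: [4.3, -1.1, -0.6]
width: 22.2
```

```bash
python3 - <<'E'
from h import *
state();print(SP.delta(-87,7,.12))
E
```

```text
t 13.5 pos [ 478.  -243.3  -14.4] y [ 0.206  0.979 -0.001] z [ 0.122 -0.027 -0.992] F [ 4.3 -1.1 -0.6] w 22.2 q [-0.52  0.44  2.02  0.07  0.56 -1.94]
(array([-0.0028,  0.0011, -0.0006]), array([0.0024, 0.0046, 0.0006]))
```

Request:
apply_moves([
  {"tx": -0.002, "ty": 0.0004, "tz": 0, "wx": 0, "wy": 0, "wz": 0, "grip": 0},
  {"tx": -0.0034, "ty": 0.0007, "tz": 0, "wx": 0, "wy": 0, "wz": 0, "grip": 0},
  {"tx": -0.0034, "ty": 0.0007, "tz": 0, "wx": 0, "wy": 0, "wz": 0, "grip": 0},
])

```text
t: 13.8
ee_pos: [474.4, -242.6, -14.0]
tcp_rot: [0.314, 3.0, -0.022]
ft_force: [7.0, -0.6, -0.2]
width: 22.2
```

```bash
python3 - <<'E'
from h import *
state();print(SP.delta(-87,7,.12))
for i in range(3):
    f=viewer.grab_frame("wrist");o=sensors.get_obs();print(o["ee_pos"].round(1),o["ft_force"].round(1))
for k in[(-87,6.8,.06),(-87,6.5,0)]: print(k,SP.delta(*k,frm=(-87,7,.12)))
E
```

```text
t 13.8 pos [ 474.4 -242.6  -14. ] y [ 0.207  0.978 -0.001] z [ 0.123 -0.027 -0.992] F [ 7.  -0.6 -0.2] w 22.2 q [-0.52  0.44  2.03  0.07  0.55 -1.94]
(array([ 0.0007,  0.0005, -0.001 ]), array([0.0027, 0.0058, 0.0016]))
[ 474.5 -242.7  -14. ] [ 6.6 -1.  -0.1]
[ 474.5 -242.7  -14. ] [ 6.3 -1.7 -0. ]
[ 474.6 -242.7  -14. ] [ 6.6 -2.  -1.6]
(-87, 6.8, 0.06) (array([-0.0014,  0.0003, -0.0043]), array([0.0123, 0.0587, 0.    ]))
(-87, 6.5, 0) (array([-0.0031,  0.0006, -0.0085]), array([0.0246, 0.1174, 0.    ]))
```

Request:
apply_moves([
  {"tx": -0.0014, "ty": 0.0003, "tz": -0.0045, "wx": 0.0123, "wy": 0.0587, "wz": 0, "grip": 0},
  {"tx": -0.0014, "ty": 0.0003, "tz": -0.0045, "wx": 0.0123, "wy": 0.0587, "wz": 0, "grip": 0},
  {"tx": -0.0031, "ty": 0.0006, "tz": -0.0092, "wx": 0.0256, "wy": 0.122, "wz": 0, "grip": 0},
  {"tx": -0.0031, "ty": 0.0006, "tz": -0.0092, "wx": 0.0256, "wy": 0.122, "wz": 0, "grip": 0},
  {"tx": -0.0031, "ty": 0.0006, "tz": -0.0092, "wx": 0.0256, "wy": 0.122, "wz": 0, "grip": 0},
])

```text
t: 14.45
ee_pos: [471.7, -242.1, -23.6]
tcp_rot: [0.325, 3.123, -0.003]
ft_force: [5.8, -1.8, 0.3]
width: 22.0
```

```bash
python3 - <<'E'
from h import *
state();print(SP.delta(-87,6.5,0))
g=viewer.grab_frame("scene");H=hsv(g);h,s,v=H[...,0],H[...,1],H[...,2]
m=((h<8)|(h>172))&(s>120)
E
```

```text
t 14.45 pos [ 471.7 -242.1  -23.6] y [ 0.206  0.979 -0.001] z [ 0.001 -0.002 -1.   ] F [ 5.8 -1.8  0.3] w 22.0 q [-0.5   0.49  1.95 -0.    0.7  -1.86]
(array([0.0004, 0.0005, 0.0001]), array([0.0018, 0.0012, 0.0007]))
```

Request:
apply_moves([
  {"tx": 0, "ty": 0, "tz": -0.0005, "wx": 0, "wy": 0, "wz": 0, "grip": 0},
  {"tx": 0, "ty": 0, "tz": -0.0005, "wx": 0, "wy": 0, "wz": 0, "grip": 100},
  {"tx": 0, "ty": 0, "tz": -0.0005, "wx": 0, "wy": 0, "wz": 0, "grip": 100},
  {"tx": 0, "ty": 0, "tz": -0.0005, "wx": 0, "wy": 0, "wz": 0, "grip": 100},
  {"tx": 0, "ty": 0, "tz": -0.0005, "wx": 0, "wy": 0, "wz": 0, "grip": 100},
  {"tx": 0, "ty": 0, "tz": -0.0005, "wx": 0, "wy": 0, "wz": 0, "grip": 100},
  {"tx": 0, "ty": 0, "tz": 0.02, "wx": 0, "wy": 0, "wz": 0, "grip": 100},
  {"tx": 0, "ty": 0, "tz": 0.06, "wx": 0, "wy": 0, "wz": 0, "grip": 100},
  {"tx": 0, "ty": 0, "tz": 0.11, "wx": 0, "wy": 0, "wz": 0, "grip": 100},
  {"tx": 0, "ty": 0, "tz": 0.16, "wx": 0, "wy": 0, "wz": 0, "grip": 100},
  {"tx": 0, "ty": 0, "tz": 0.2, "wx": 0, "wy": 0, "wz": 0, "grip": 100},
  {"tx": 0, "ty": 0, "tz": 0.2, "wx": 0, "wy": 0, "wz": 0, "grip": 100},
])

```text
t: 15.7
ee_pos: [471.9, -242.4, 182.1]
tcp_rot: [0.326, 3.117, -0.007]
ft_force: [1.1, -0.2, 0.7]
width: 85.4
```

```bash
python3 - <<'E'
from h import *
f=viewer.grab_frame("wrist");state();H=hsv(f);h,s,v=H[...,0],H[...,1],H[...,2]
m=big(((h<8)|(h>172))&(s>120));r,P=rectw(f,m,20);print("red z20",r)
ye=(h>20)&(h<35)&(s>100)&(v>150)
n,l,st,c=cv2.connectedComponentsWithStats(ye.astype(np.uint8))
for i in range(1,n):
    if st[i,4]>60:
        for z in(26,35):
            r2,P2=rectw(f,l==i,z);d=P2-SP.seat;L=d@SP.u[:2];T=d@[-SP.u[1],SP.u[0]];print(st[i],z,"x",L.min().round(1),L.max().round(1),"lat",T.min().round(1),T.max().round(1))
d=P-SP.seat;L=d@SP.u[:2];T=d@[-SP.u[1],SP.u[0]];print("red x",L.min(),L.max(),"lat",T.min(),T.max())
m=big(((h<8)|(h>172))&(s>120));
E
```

```text
t 15.75 pos [ 470.1 -241.4  178.8] y [ 0.207  0.978 -0.002] z [ 0.001 -0.002 -1.   ] F [-0.1  0.6  0.3] w 85.7 q [-0.5   0.26  1.7  -0.    1.18 -1.86]
red z20 [ 466.9 -241.5   84.6   22.9  167.9]
[ 302  102   46   26 1177] 26 x -93.3 -70.3 lat -21.2 21.6
[ 302  102   46   26 1177] 35 x -93.2 -70.8 lat -20.6 21.0
[291 238  67  42 671] 26 x 43.2 90.8 lat -35.2 34.9
[291 238  67  42 671] 35 x 39.6 85.9 lat -34.3 34.0
red x -69.11250729078652 15.478874858280204 lat -12.606792016307216 10.601553353814289
```

Spatula: the jaw sits at about 8.5 mm, and the handle lies along the axis, ending at x ≈ +16 mm where it should. Now the brush.

Request:
apply_moves([
  {"tx": 0.204, "ty": 0.212, "tz": -0.04, "wx": 0, "wy": 0, "wz": -1.125, "grip": 100},
  {"tx": 0.204, "ty": 0.212, "tz": -0.04, "wx": 0, "wy": 0, "wz": -1.125, "grip": 100},
  {"tx": 0.204, "ty": 0.212, "tz": -0.04, "wx": 0, "wy": 0, "wz": -1.125, "grip": 100},
  {"tx": 0.204, "ty": 0.212, "tz": -0.04, "wx": 0, "wy": 0, "wz": -1.125, "grip": 100},
  {"tx": 0.204, "ty": 0.212, "tz": -0.04, "wx": 0, "wy": 0, "wz": -1.125, "grip": 100},
  {"tx": 0.204, "ty": 0.212, "tz": -0.04, "wx": 0, "wy": 0, "wz": -1.125, "grip": 100},
  {"tx": 0.204, "ty": 0.212, "tz": -0.04, "wx": 0, "wy": 0, "wz": -1.125, "grip": 100},
  {"tx": 0.204, "ty": 0.212, "tz": -0.04, "wx": 0, "wy": 0, "wz": -1.125, "grip": 100},
  {"tx": 0.204, "ty": 0.212, "tz": -0.04, "wx": 0, "wy": 0, "wz": -1.125, "grip": 100},
  {"tx": 0.204, "ty": 0.212, "tz": -0.04, "wx": 0, "wy": 0, "wz": -1.125, "grip": 100},
  {"tx": 0.204, "ty": 0.212, "tz": -0.04, "wx": 0, "wy": 0, "wz": -1.125, "grip": 100},
])

```text
t: 16.85
ee_pos: [672.1, -29.0, 135.2]
tcp_rot: [-1.939, -2.466, -0.003]
ft_force: [0.1, 0.7, 0.2]
width: 85.4
```

```bash
python3 - <<'E'
from h import *
f=viewer.grab_frame("wrist");state();H=hsv(f);h,s,v=H[...,0],H[...,1],H[...,2]
np.savez("b1.npz",**{k:f[k] for k in("img","mtx","rvec","tvec")})
spots(f,["brush_center","brush_head"])
for d in spotter.silhouettes("brush_center",f)[:2]:
    m=d["region"];ys,xs=np.nonzero(m);print(d["p"],ys.min(),ys.max(),xs.min(),xs.max(),rectw(f,m,14)[0],np.percentile(v[m],[10,50,90]))
m0=spotter.silhouettes("brush_center",f)[0]["region"]
hd=big(cv2.dilate(m0.astype(np.uint8),np.ones((5,5)))>0) & (v<70)
r,P=rectw(f,big(hd),14);print("handle",r)
pale=(h>8)&(h<25)&(s>70)&(cv2.dilate(m0.astype(np.uint8),np.ones((9,9)))>0)
pale=cv2.morphologyEx(pale.astype(np.uint8),cv2.MORPH_CLOSE,np.ones((9,9)))
for z in(14,16): print("bristle",rectw(f,big(pale),z)[0])
for n in("steel_weight","flux_bottle","dish"):
    d=spotter.spot_point(n,f)[:1]; print(n,[(x["p"],w(f,x["centre"],0).round()) for x in d])
E
```

```text
t 16.9 pos [672.3 -29.1 135.5] y [ 0.972  0.236 -0.001] z [-0.002  0.004 -1.   ] F [-0.1  0.4  1. ] w 85.5 q [-0.06  0.51  1.41  0.    1.22 -0.3 ]
brush_center 0.94 [131.4 324.1] [663.1  18.1   7. ]
brush_head 0.57 [ 38.7 327.1] [647.7  91.4   7. ]
0.76 36 214 300 353 [665.5  19.4 149.5  44.3 105. ] [ 71. 107. 171.]
0.38 348 355 318 349 [ 724.5 -194.3   32.4    7.6   23.2] [ 60.8 187.  215. ]
handle [671.2  -5.7  97.8  23.3 103.9]
bristle [651.4  75.8  39.7  31.9  13.6]
bristle [651.5  75.5  39.5  31.7  13.6]
steel_weight [(0.6, array([764.,  50.,   0.]))]
flux_bottle [(0.93, array([ 760., -110.,    0.]))]
dish [(0.64, array([ 737., -216.,   -0.]))]
```

Request:
apply_moves([
  {"tx": -0.005, "ty": 0.04, "tz": -0.04, "wx": 0, "wy": 0, "wz": 0, "grip": 100},
  {"tx": -0.005, "ty": 0.04, "tz": -0.08, "wx": 0, "wy": 0, "wz": 0, "grip": 100},
  {"tx": -0.005, "ty": 0.04, "tz": -0.12, "wx": 0, "wy": 0, "wz": 0, "grip": 100},
  {"tx": -0.005, "ty": 0.04, "tz": -0.15, "wx": 0, "wy": 0, "wz": 0, "grip": 100},
  {"tx": -0.005, "ty": 0.04, "tz": -0.15, "wx": 0, "wy": 0, "wz": 0, "grip": 100},
])

```text
t: 17.75
ee_pos: [663.8, 11.5, -18.8]
tcp_rot: [-1.935, -2.46, 0.005]
ft_force: [-0.7, -0.5, -0.8]
width: 85.5
```

```bash
python3 - <<'E'
from h import *
state()
E
```

```text
t 17.75 pos [663.8  11.5 -18.8] y [ 0.972  0.236 -0.009] z [-0.011  0.004 -1.   ] F [-0.7 -0.5 -0.8] w 85.5 q [-0.    0.65  1.6   0.01  0.91 -0.24]
```

Request:
apply_moves([
  {"tx": 0, "ty": 0, "tz": 0, "wx": 0, "wy": 0, "wz": 0, "grip": 100},
  {"tx": 0, "ty": 0, "tz": 0, "wx": 0, "wy": 0, "wz": 0, "grip": 100},
])

```text
t: 17.95
ee_pos: [669.6, 11.2, -11.8]
tcp_rot: [1.943, 2.469, 0.009]
ft_force: [0.1, 0.5, 0.8]
width: 85.5
```

Request:
apply_moves([
  {"tx": 0, "ty": 0, "tz": -0.008, "wx": 0, "wy": 0, "wz": 0, "grip": 100},
  {"tx": 0, "ty": 0, "tz": -0.015, "wx": 0, "wy": 0, "wz": 0, "grip": 100},
  {"tx": 0, "ty": 0, "tz": -0.015, "wx": 0, "wy": 0, "wz": 0, "grip": 100},
])

```text
t: 18.25
ee_pos: [667.0, 11.3, -29.9]
tcp_rot: [-1.94, -2.465, -0.003]
ft_force: [-1.0, 0.6, -0.8]
width: 85.5
```

Request:
apply_moves([
  {"tx": 0, "ty": 0, "tz": 0, "wx": 0, "wy": 0, "wz": 0, "grip": 0},
  {"tx": 0, "ty": 0, "tz": 0, "wx": 0, "wy": 0, "wz": 0, "grip": 0},
  {"tx": 0, "ty": 0, "tz": 0, "wx": 0, "wy": 0, "wz": 0, "grip": 0},
  {"tx": 0, "ty": 0, "tz": 0, "wx": 0, "wy": 0, "wz": 0, "grip": 0},
  {"tx": 0, "ty": 0, "tz": 0, "wx": 0, "wy": 0, "wz": 0, "grip": 0},
  {"tx": 0, "ty": 0, "tz": 0, "wx": 0, "wy": 0, "wz": 0, "grip": 0},
])

```text
t: 18.85
ee_pos: [668.1, 11.4, -28.7]
tcp_rot: [-1.941, -2.467, -0.005]
ft_force: [-0.5, 0.3, 2.8]
width: 22.2
```

```bash
python3 - <<'E'
from h import *
state()
E
```

```text
t 18.85 pos [668.1  11.4 -28.7] y [0.972 0.235 0.001] z [ 0.     0.004 -1.   ] F [-0.5  0.3  2.8] w 22.2 q [-0.    0.66  1.6   0.01  0.88 -0.24]
```

Request:
apply_moves([
  {"tx": 0, "ty": 0, "tz": 0.03, "wx": 0, "wy": 0, "wz": 0, "grip": 0},
  {"tx": 0, "ty": 0, "tz": 0.08, "wx": 0, "wy": 0, "wz": 0, "grip": 0},
  {"tx": -0.018, "ty": 0.039, "tz": 0.13, "wx": 0, "wy": 0, "wz": 0, "grip": 0},
  {"tx": -0.018, "ty": 0.139, "tz": 0.18, "wx": 0, "wy": 0, "wz": 0, "grip": 0},
  {"tx": -0.018, "ty": 0.139, "tz": 0.18, "wx": 0, "wy": 0, "wz": 0, "grip": 0},
  {"tx": -0.018, "ty": 0.139, "tz": 0.18, "wx": 0, "wy": 0, "wz": 0, "grip": 0},
  {"tx": -0.018, "ty": 0.139, "tz": 0.18, "wx": 0, "wy": 0, "wz": 0, "grip": 0},
  {"tx": -0.018, "ty": 0.139, "tz": 0.18, "wx": 0, "wy": 0, "wz": 0, "grip": 0},
])

```text
t: 19.65
ee_pos: [649.3, 150.4, 150.4]
tcp_rot: [-1.939, -2.467, -0.003]
ft_force: [-0.5, -0.5, -0.7]
width: 22.2
```

```bash
python3 - <<'E'
from h import *
f=viewer.grab_frame("wrist");f=viewer.grab_frame("wrist");state();H=hsv(f);h,s,v=H[...,0],H[...,1],H[...,2]
np.savez("b2.npz",**{k:f[k] for k in("img","mtx","rvec","tvec")})
spots(f,["brush_bay","brush_mouth","brush_seat"])
bl=(h>100)&(h<125)&(s>120)
print("v",np.percentile(v[bl],[5,25,50,75,95]))
for lo in(0,140,180):
  n,l,st,c=cv2.connectedComponentsWithStats((bl&(v>lo)).astype(np.uint8))
  for i in range(1,n):
    if st[i,4]>100:
        for z in(26,35): print(lo,st[i],z,rectw(f,l==i,z)[0])
E
```

```text
t 19.75 pos [649.  149.1 149.5] y [ 0.972  0.234 -0.003] z [-0.003  0.003 -1.   ] F [ 0.2  0.5 -0.7] w 21.6 q [ 0.21  0.49  1.41  0.    1.24 -0.03]
brush_bay 0.77 [ 31.6 112.9] [443.2 234.8   6. ]
brush_mouth 0.71 [ 51.6 273.7] [581.2 251.7   6. ]
brush_seat 0.59 [ 36.8 197.7] [517.5 247.1  13. ]
brush_seat 0.41 [152.1 456.9] [763.1 206.6  13. ]
v [ 73.  78. 219. 220. 223.]
0 [  88    0   73   73 1761] 26 [464.7 232.5  56.3  49.6   7.4]
0 [  88    0   73   73 1761] 35 [469.8 231.9  54.6  48.1   7.4]
0 [ 252   10   35   63 1645] 26 [579.3 255.   45.6  26.5  97.4]
0 [ 252   10   35   63 1645] 35 [580.9 253.7  44.3  25.7  97.4]
140 [ 88   0  63  70 827] 26 [460.7 231.8  48.1  47.6   7.4]
140 [ 88   0  63  70 827] 35 [465.9 231.3  46.6  46.1   7.4]
140 [ 252   10   32   60 1561] 26 [577.8 256.   43.3  23.7  97.4]
140 [ 252   10   32   60 1561] 35 [579.5 254.7  42.   23.   97.4]
180 [ 88   0  62  70 783] 26 [460.3 231.8  47.4  47.3  97.4]
180 [ 88   0  62  70 783] 35 [465.5 231.2  45.9  45.8  97.4]
180 [ 252   10   32   60 1538] 26 [577.6 256.   43.2  23.3  97.4]
180 [ 252   10   32   60 1538] 35 [579.3 254.7  41.9  22.6  97.4]
```

```bash
cat >> h.py <<'E'
BR=Job((516.6,246.6),np.radians(187.4),75,67.4,28.7,1)
E
python3 - <<'E'
from h import *
state()
A=(-35,70,.3);print(BR.pose(*A)[0],BR.delta(*A))
for k in[(-40,8,.3),(-61.6,8,.3)]: print(k,BR.delta(*k,frm=A))
E
```

```text
t 19.9 pos [649.4 149.  149.8] y [ 0.972  0.234 -0.002] z [-0.003  0.004 -1.   ] F [-0.2 -0.4 -0.6] w 22.1 q [ 0.21  0.49  1.41  0.    1.24 -0.03]
[479.04431302 241.72236788  62.49990469] (array([-0.1704,  0.0927, -0.0873]), array([0.1852, 0.2655, 1.4522]))
(-40, 8, 0.3) (array([ 0.005 ,  0.0006, -0.062 ]), array([0., 0., 0.]))
(-61.6, 8, 0.3) (array([ 0.0264,  0.0034, -0.062 ]), array([0., 0., 0.]))
```

Request:
apply_moves([
  {"tx": -0.1704, "ty": 0.0927, "tz": 0, "wx": 0.1852, "wy": 0.2655, "wz": 1.4522, "grip": 0},
  {"tx": -0.1704, "ty": 0.0927, "tz": 0, "wx": 0.1852, "wy": 0.2655, "wz": 1.4522, "grip": 0},
  {"tx": -0.1704, "ty": 0.0927, "tz": 0, "wx": 0.1852, "wy": 0.2655, "wz": 1.4522, "grip": 0},
  {"tx": -0.1704, "ty": 0.0927, "tz": 0, "wx": 0.1852, "wy": 0.2655, "wz": 1.4522, "grip": 0},
  {"tx": -0.1704, "ty": 0.0927, "tz": 0, "wx": 0.1852, "wy": 0.2655, "wz": 1.4522, "grip": 0},
  {"tx": -0.1704, "ty": 0.0927, "tz": 0, "wx": 0.1852, "wy": 0.2655, "wz": 1.4522, "grip": 0},
  {"tx": -0.1704, "ty": 0.0927, "tz": 0, "wx": 0.1852, "wy": 0.2655, "wz": 1.4522, "grip": 0},
  {"tx": -0.1704, "ty": 0.0927, "tz": 0, "wx": 0.1852, "wy": 0.2655, "wz": 1.4522, "grip": 0},
  {"tx": -0.1704, "ty": 0.0927, "tz": -0.04, "wx": 0.1852, "wy": 0.2655, "wz": 1.4522, "grip": 0},
  {"tx": -0.1704, "ty": 0.0927, "tz": -0.0873, "wx": 0.1852, "wy": 0.2655, "wz": 1.4522, "grip": 0},
  {"tx": -0.1704, "ty": 0.0927, "tz": -0.0873, "wx": 0.1852, "wy": 0.2655, "wz": 1.4522, "grip": 0},
  {"tx": -0.1704, "ty": 0.0927, "tz": -0.0873, "wx": 0.1852, "wy": 0.2655, "wz": 1.4522, "grip": 0},
  {"tx": -0.1704, "ty": 0.0927, "tz": -0.0873, "wx": 0.1852, "wy": 0.2655, "wz": 1.4522, "grip": 0},
])

```text
t: 21.2
ee_pos: [480.6, 243.3, 65.7]
tcp_rot: [0.182, -2.84, 0.023]
ft_force: [0.5, 0.2, -1.4]
width: 22.0
```

```bash
python3 - <<'E'
from h import *
f=viewer.grab_frame("wrist");f=viewer.grab_frame("wrist");state();print(BR.delta(-35,70,.3))
H=hsv(f);h,s,v=H[...,0],H[...,1],H[...,2]
np.savez("b3.npz",**{k:f[k] for k in("img","mtx","rvec","tvec")})
bl=(h>100)&(h<125)&(s>120)&(v>140)
n,l,st,c=cv2.connectedComponentsWithStats(bl.astype(np.uint8))
U=BR.u[:2];N=np.array([-U[1],U[0]])
for i in range(1,n):
    if st[i,4]>60:
        for z in(26,35):
            P=rectw(f,l==i,z)[1]-BR.seat;print(st[i],z,"x",(P@U).min().round(1),(P@U).max().round(1),"lat",(P@N).min().round(1),(P@N).max().round(1))
# held brush lateral: bristle columns vs predicted
pale=(h>8)&(h<25)&(s>70)
m=big(cv2.morphologyEx(pale.astype(np.uint8),cv2.MORPH_CLOSE,np.ones((9,9))));ys,xs=np.nonzero(m);print("bristle cols",xs.min(),xs.max(),"rows",ys.min(),ys.max())
o=sensors.get_obs();R=cv2.Rodrigues(o["tcp_rot"])[0]
for y in(-20,20): print("pred head top corner",px(f,o["ee_pos"]+R@np.array([150-67.4,y,-28.7-14])).round(),)
E
```

```text
t 21.3 pos [480.6 243.3  66. ] y [-0.128  0.992  0.003] z [-0.289 -0.034 -0.957] F [-0.5 -0.2 -1.7] w 22.4 q [ 0.4   0.53  1.62  0.08  1.28 -1.34]
(array([-0.0016, -0.0016, -0.0035]), array([-0.0039,  0.0039,  0.0006]))
[275 197   8  38 303] 26 x 33.3 58.1 lat 26.2 31.0
[275 197   8  38 303] 35 x 33.8 57.7 lat 25.2 29.7
[360 196   7  38 266] 26 x 33.9 58.7 lat -30.3 -26.1
[360 196   7  38 266] 35 x 34.4 58.3 lat -29.1 -25.1
bristle cols 268 375 rows 60 149
pred head top corner [[ 63. 270.]]
pred head top corner [[ 62. 378.]]
```

Request:
apply_moves([
  {"tx": 0, "ty": 0, "tz": -0.02, "wx": 0, "wy": 0, "wz": 0, "grip": 0},
  {"tx": 0, "ty": 0, "tz": -0.04, "wx": 0, "wy": 0, "wz": 0, "grip": 0},
  {"tx": 0.005, "ty": 0.0006, "tz": -0.055, "wx": 0, "wy": 0, "wz": 0, "grip": 0},
  {"tx": 0.005, "ty": 0.0006, "tz": -0.062, "wx": 0, "wy": 0, "wz": 0, "grip": 0},
  {"tx": 0.005, "ty": 0.0006, "tz": -0.062, "wx": 0, "wy": 0, "wz": 0, "grip": 0},
  {"tx": 0.005, "ty": 0.0006, "tz": -0.062, "wx": 0, "wy": 0, "wz": 0, "grip": 0},
])

```text
t: 21.9
ee_pos: [484.8, 243.8, 2.2]
tcp_rot: [0.185, -2.837, 0.024]
ft_force: [0.1, 0.8, -1.2]
width: 22.0
```

```bash
python3 - <<'E'
from h import *
state();print(BR.delta(-40,8,.3))
E
```

```text
t 21.9 pos [484.8 243.8   2.2] y [-0.129  0.992  0.003] z [-0.293 -0.036 -0.956] F [ 0.1  0.8 -1.2] w 22.0 q [ 0.39  0.61  1.66  0.09  1.16 -1.35]
(array([-0.0008, -0.0015, -0.0017]), array([-0.0027,  0.0004, -0.0006]))
```

Request:
apply_moves([
  {"tx": 0.005, "ty": -0.001, "tz": -0.0015, "wx": -0.002, "wy": 0, "wz": 0, "grip": 0},
  {"tx": 0.012, "ty": 0, "tz": -0.0015, "wx": -0.002, "wy": 0, "wz": 0, "grip": 0},
  {"tx": 0.018, "ty": 0.0008, "tz": -0.0015, "wx": -0.002, "wy": 0, "wz": 0, "grip": 0},
  {"tx": 0.0214, "ty": 0.0013, "tz": -0.0015, "wx": -0.002, "wy": 0, "wz": 0, "grip": 0},
  {"tx": 0.0214, "ty": 0.0013, "tz": -0.0015, "wx": -0.002, "wy": 0, "wz": 0, "grip": 0},
])

```text
t: 22.4
ee_pos: [506.5, 245.0, -0.0]
tcp_rot: [0.184, -2.836, 0.027]
ft_force: [-0.1, 0.1, -0.6]
width: 21.9
```

```bash
python3 - <<'E'
from h import *
state();print(BR.delta(-61.6,8,.3))
E
```

```text
t 22.4 pos [506.5 245.   -0. ] y [-0.129  0.992  0.001] z [-0.293 -0.038 -0.955] F [-0.1  0.1 -0.6] w 21.9 q [ 0.38  0.64  1.61  0.08  1.19 -1.36]
(array([-0.0011,  0.0001,  0.0005]), array([-0.0005,  0.0001, -0.0006]))
```

Request:
apply_moves([
  {"tx": 0.003, "ty": 0.0004, "tz": 0, "wx": 0, "wy": 0, "wz": 0, "grip": 0},
  {"tx": 0.006, "ty": 0.0008, "tz": 0, "wx": 0, "wy": 0, "wz": 0, "grip": 0},
  {"tx": 0.009, "ty": 0.0012, "tz": 0, "wx": 0, "wy": 0, "wz": 0, "grip": 0},
  {"tx": 0.0125, "ty": 0.0016, "tz": 0, "wx": 0, "wy": 0, "wz": 0, "grip": 0},
  {"tx": 0.0125, "ty": 0.0016, "tz": 0, "wx": 0, "wy": 0, "wz": 0, "grip": 0},
  {"tx": 0.0125, "ty": 0.0016, "tz": 0, "wx": 0, "wy": 0, "wz": 0, "grip": 0},
])

```text
t: 23.0
ee_pos: [516.6, 246.3, -0.0]
tcp_rot: [0.184, -2.832, 0.028]
ft_force: [-6.0, -0.4, 2.0]
width: 22.0
```

```bash
python3 - <<'E'
from h import *
state();print(BR.delta(-75,8,.3))
for k in[(-76,7.5,.2),(-77,7,.14)]: print(k,BR.delta(*k),BR.delta(*k,frm=(-75,8,.3)))
E
```

```text
t 23.0 pos [516.6 246.3  -0. ] y [-0.13   0.992  0.   ] z [-0.297 -0.039 -0.954] F [-6.  -0.4  2. ] w 22.0 q [ 0.38  0.65  1.58  0.08  1.21 -1.36]
(array([0.0021, 0.0006, 0.0005]), array([ 0.0005, -0.0043, -0.0009]))
(-76, 7.5, 0.2) (array([ 0.0042,  0.0009, -0.0072]), array([ 0.0134, -0.1035, -0.0009])) (array([ 0.0021,  0.0003, -0.0077]), array([ 0.0129, -0.0992, -0.    ]))
(-77, 7, 0.14) (array([ 0.0062,  0.0011, -0.012 ]), array([ 0.0212, -0.163 , -0.0009])) (array([ 0.0041,  0.0005, -0.0125]), array([ 0.0206, -0.1587,  0.    ]))
```

Request:
apply_moves([
  {"tx": 0.0055, "ty": 0.001, "tz": -0.0072, "wx": 0.0134, "wy": -0.1035, "wz": -0.001, "grip": 0},
  {"tx": 0.0077, "ty": 0.0013, "tz": -0.012, "wx": 0.0212, "wy": -0.163, "wz": -0.001, "grip": 0},
  {"tx": 0.0077, "ty": 0.0013, "tz": -0.012, "wx": 0.0212, "wy": -0.163, "wz": -0.001, "grip": 0},
  {"tx": 0.0077, "ty": 0.0013, "tz": -0.012, "wx": 0.0212, "wy": -0.163, "wz": -0.001, "grip": 0},
])

```text
t: 23.4
ee_pos: [523.2, 247.2, -12.1]
tcp_rot: [0.194, -2.995, 0.015]
ft_force: [-6.5, -1.6, 1.1]
width: 21.8
```

```bash
python3 - <<'E'
from h import *
state();print(BR.delta(-77,7,.14))
for k in[(-77.3,6.8,.07),(-77.3,6.5,0)]: print(k,BR.delta(*k))
E
```

```text
t 23.4 pos [523.2 247.2 -12.1] y [-0.129  0.992 -0.001] z [-0.139 -0.019 -0.99 ] F [-6.5 -1.6  1.1] w 21.8 q [ 0.4   0.59  1.7   0.04  0.98 -1.33]
(array([-0.0004,  0.0002,  0.0001]), array([ 0.0007, -0.0009, -0.0003]))
(-77.3, 6.8, 0.07) (array([ 0.0014,  0.0004, -0.005 ]), array([ 0.0098, -0.0703, -0.0003]))
(-77.3, 6.5, 0) (array([ 0.0032,  0.0007, -0.0101]), array([ 0.0188, -0.1397, -0.0003]))
```

Request:
apply_moves([
  {"tx": 0.0014, "ty": 0.0003, "tz": -0.005, "wx": 0.0098, "wy": -0.0703, "wz": 0, "grip": 0},
  {"tx": 0.0014, "ty": 0.0003, "tz": -0.005, "wx": 0.0098, "wy": -0.0703, "wz": 0, "grip": 0},
  {"tx": 0.0032, "ty": 0.0006, "tz": -0.0101, "wx": 0.0188, "wy": -0.1397, "wz": 0, "grip": 0},
  {"tx": 0.0032, "ty": 0.0006, "tz": -0.0101, "wx": 0.0188, "wy": -0.1397, "wz": 0, "grip": 0},
  {"tx": 0.0032, "ty": 0.0006, "tz": -0.0101, "wx": 0.0188, "wy": -0.1397, "wz": 0, "grip": 0},
])

```text
t: 23.9
ee_pos: [526.3, 247.6, -22.7]
tcp_rot: [0.203, -3.134, 0.0]
ft_force: [-5.3, -0.4, -0.9]
width: 22.0
```

```bash
python3 - <<'E'
from h import *
state();print(BR.delta(-77.3,6.5,0))
E
```

```text
t 23.9 pos [526.3 247.6 -22.7] y [-0.129  0.992 -0.   ] z [-0.001 -0.    -1.   ] F [-5.3 -0.4 -0.9] w 22.0 q [ 0.42  0.55  1.82 -0.    0.77 -1.28]
(array([0.0001, 0.0003, 0.0005]), array([ 0.0003, -0.0006, -0.0001]))
```

Level, with no vertical contact force. I'll release, go straight up, and back off so the cameras see both nests.

Request:
apply_moves([
  {"tx": 0, "ty": 0, "tz": 0, "wx": 0, "wy": 0, "wz": 0, "grip": 100},
  {"tx": 0, "ty": 0, "tz": 0, "wx": 0, "wy": 0, "wz": 0, "grip": 100},
  {"tx": 0, "ty": 0, "tz": 0, "wx": 0, "wy": 0, "wz": 0, "grip": 100},
  {"tx": 0, "ty": 0, "tz": 0, "wx": 0, "wy": 0, "wz": 0, "grip": 100},
  {"tx": 0, "ty": 0, "tz": 0, "wx": 0, "wy": 0, "wz": 0, "grip": 100},
  {"tx": 0, "ty": 0, "tz": 0, "wx": 0, "wy": 0, "wz": 0, "grip": 100},
  {"tx": 0, "ty": 0, "tz": 0.02, "wx": 0, "wy": 0, "wz": 0, "grip": 100},
  {"tx": 0, "ty": 0, "tz": 0.06, "wx": 0, "wy": 0, "wz": 0, "grip": 100},
  {"tx": 0, "ty": 0, "tz": 0.11, "wx": 0, "wy": 0, "wz": 0, "grip": 100},
  {"tx": 0, "ty": 0, "tz": 0.16, "wx": 0, "wy": 0, "wz": 0, "grip": 100},
  {"tx": 0, "ty": 0, "tz": 0.21, "wx": 0, "wy": 0, "wz": 0, "grip": 100},
  {"tx": 0, "ty": 0, "tz": 0.21, "wx": 0, "wy": 0, "wz": 0, "grip": 100},
  {"tx": 0, "ty": 0, "tz": 0.21, "wx": 0, "wy": 0, "wz": 0, "grip": 100},
])

```text
t: 25.2
ee_pos: [529.6, 248.6, 189.4]
tcp_rot: [-0.202, 3.127, 0.004]
ft_force: [0.3, -0.1, -0.2]
width: 85.5
```

```bash
python3 - <<'E'
from h import *
f=viewer.grab_frame("wrist");state();H=hsv(f);h,s,v=H[...,0],H[...,1],H[...,2]
U=BR.u[:2];N=np.array([-U[1],U[0]])
def rep(m,z,nm):
    P=rectw(f,m,z)[1]-BR.seat;print(nm,"x",(P@U).min().round(1),(P@U).max().round(1),"lat",(P@N).min().round(1),(P@N).max().round(1))
bl=(h>100)&(h<125)&(s>120)&(v>140)
n,l,st,c=cv2.connectedComponentsWithStats(bl.astype(np.uint8))
for i in range(1,n):
    if st[i,4]>60:
        for z in(26,35): rep(l==i,z,("blue",z,*st[i]))
pale=(h>8)&(h<25)&(s>70)
rep(big(cv2.morphologyEx(pale.astype(np.uint8),cv2.MORPH_CLOSE,np.ones((9,9)))),20,"bristle z20")
g=viewer.grab_frame("scene");t=viewer.grab_frame("top")
def crop(F,P,hw,hh,sc):
    r,c=map(int,px(F,P)[0]);return cv2.resize(F["img"][r-hh:r+hh,c-hw:c+hw],None,fx=sc,fy=sc,interpolation=cv2.INTER_CUBIC)
im=np.zeros((600,800,3),np.uint8)
im[:280,:400]=crop(g,(493,-246,15),50,35,4);im[:280,400:]=crop(g,(516,247,15),50,35,4)
im[290:590,:480]=cv2.resize(f["img"],(480,300));im[290:510,500:800]=crop(t,(500,0,0),150,110,1)
cv2.imwrite("pics/final.png",im[:,:,::-1])
E
```

```text
t 25.25 pos [528.6 248.2 187.5] y [-0.129  0.992  0.001] z [ 0.004  0.001 -1.   ] F [-0.8 -0.7 -0.9] w 85.6 q [ 0.42  0.34  1.56 -0.    1.24 -1.28]
('blue', 26, np.int32(290), np.int32(78), np.int32(65), np.int32(52), np.int32(850)) x 33.5 80.5 lat -30.4 30.9
('blue', 35, np.int32(290), np.int32(78), np.int32(65), np.int32(52), np.int32(850)) x 34.0 79.8 lat -29.6 30.1
('blue', 26, np.int32(302), np.int32(223), np.int32(41), np.int32(21), np.int32(847)) x -86.4 -63.7 lat -21.2 21.7
('blue', 35, np.int32(302), np.int32(223), np.int32(41), np.int32(21), np.int32(847)) x -82.7 -60.6 lat -20.6 21.1
bristle z20 x -198.0 -68.2 lat -250.0 -157.6
```

View pics/final.png

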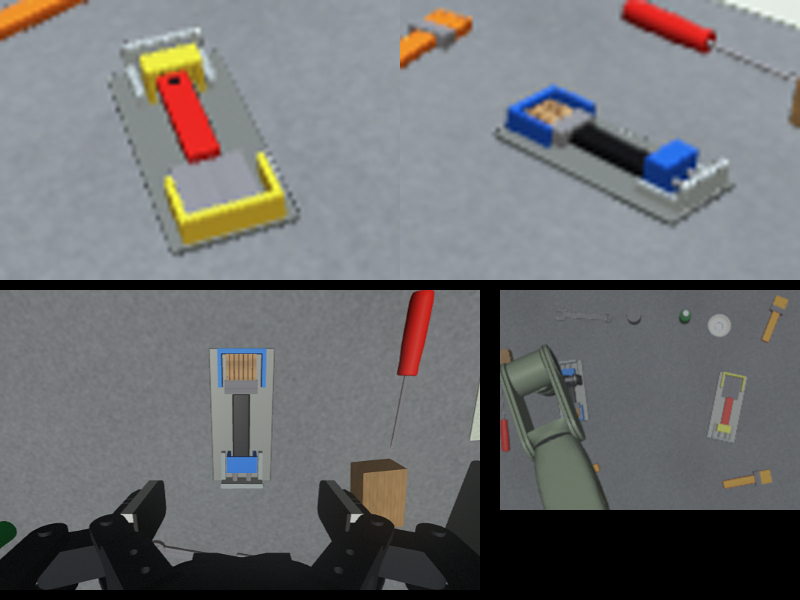

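The final view shows the red spatula in the yellow nest at (195,140), blade inside the bay, and the brush in the blue nest at (575,125), bristles inside the walls. Both handles are under their lips, the arm is clear, and the surroundings look unchanged.

```bash
python3 -c "
from cell import job_done;print(job_done())"
```

```text
the job is handed in; nothing more can be done
None
```

Both tools are stowed: first the spatula in the yellow nest, then the brush in the blue nest. I handed the job in at about 25 s of the 64 s allowed.

- **Method:** each handle end went under the lip with the head raised 0.3 rad. I pushed the jaw back (about 6 to 7 N measured), levelled the tool into the bay and let go.
- **Last checks:** both jaws hold at about 8.5 mm (8 expected). The last picture shows each tool lying in its nest with its head inside the bay walls, and the gripper is open and clear. The other things look undisturbed, by eye only; I did not measure their positions again.
- **TCP offset:** the reported TCP lies about 33 mm beyond the real finger tips. My first grasp of the spatula therefore shut on air above the handle. I found the offset with a gentle touch on bare bench (about 36 N at the wrist) and allowed for it from then on.
- **Checks that failed:** the final colour check of the brush's bristles picked out something else, so the brush's place rests on the jaw reading and the picture. For the spatula, its handle's front edge read x = +15.5 mm against 17 expected, which is within the camera error.

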